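Set the dose adjuster of the filling pump

TASK

Set the pump's dose: pull the adjuster's tray fully out from under its hood by the upright handle, then turn the round knob on it until the needle of the dial points at the tab on the dial's rim. Let go of the knob, push the tray fully home again and leave it, without disturbing the jar, the small bottle and the block that stand beside it.

Things in the scene. Friction and masses are not known exactly. Their poses are not given: they have to be found in the camera images.
- adjuster: Dose adjuster's housing, fixed: grey box 130 deep (x) x 200 wide (y) x 180 mm high (two fittings on its roof up to 207 mm), open at its front (-x side) between plinth (top 53 mm) and hood (underside 166 mm). Origin: centre of its underside; x to its back, y to the left as one faces its front, z up. Its front looks to the robot's right (yaw 70 to 93 degrees). The tray slides out along its -x.
- tray (a joint): Position of the slide-out tray in m: 0 = fully home, 0.13 = fully out, at the stop. Friction 2 N; stays where left. Its front plate is 186 mm wide, from 25 to 90 mm above the bench; behind it a panel slopes 30 degrees down to the front, with the knob on its right (-y) half and the dial on its left half. With the tray home the knob lies under the hood, out of reach.
- handle (a point): Middle of the tray's upright pull handle: a vertical round bar 12 mm thick, 60 mm long, 38 mm before the front plate, this point 57.5 mm above the bench; two 9 mm stems join it to the plate 22 mm above and below. Moves with the tray; axes as the housing's. The hood is close behind and above: a tool pinching the bar sideways (along y) must lean away from the housing, about 30 degrees.
- knob_grip (a point): Point on the axis of the round black knob, 27 mm above the panel. Knob: 60 mm diameter, from 6 to 40 mm above the panel. z axis of this point = knob axis = panel normal, leaning 30 degrees from vertical towards its front: (-0.5, 0, 0.866) in the housing's axes. Moves with the tray; its x and y turn with the knob.
- knob (a joint): Angle of the knob in rad, positive anticlockwise as seen looking at the knob; range -2.9 to 2.9, dry friction about 0.05 N m, stays where it is left.
- needle (a joint): Angle of the dial's black needle in rad, positive anticlockwise looking at the dial. 0 = pointing down the slope (to the front plate). It is geared to the knob: needle = 1.4 x knob, same sense; it can only be moved by the knob.
- mark (a joint): Angle of the dark tab on the dial's rim in rad, positive anticlockwise looking at the dial. 0 = tab up the slope (away from the front plate). Needle and tab meet when needle = mark + 3.1416 or mark - 3.1416; at least one of these is within the knob's range. The tab is preset, differs each time and cannot be moved.
- needle_tip (a point): Tip of the needle, 28 mm from the dial's centre.
- mark_tip (a point): Inner tip of the tab, 28 mm from the dial's centre; the tab is 7 mm wide, 11 mm long and ends at the dial's rim (white dial, 74 mm diameter, its face 2.5 mm above the panel).
- dial_centre (a point): Centre of the dial, 92 mm to the left of the knob's axis, seen from the front, along the housing's y.
- jar: Bystander: clear jar with white lid, 62 mm diameter, 68 mm high, on the bench beyond the tray's way; origin at the centre of its underside.
- vial: Bystander: amber bottle, 33 mm diameter, 79 mm high, on the bench past the end of the tray's way; origin at the centre of its underside.
- vblock: Bystander: light block with a V groove, 52 x 90 x 30 mm, on the bench past the end of the tray's way; origin at the centre of its underside.

How it is judged:
On the way, in this order (a step that is already met when the one before it is completed fails the run):
1. the tray is pulled fully out (over 115 mm of its 130 mm) (value of joint tray above 0.115 m), for 0.2 s.
2. with the tray still out, the needle points at the tab (tips within 4 mm) and the knob is let go (distance between needle_tip and mark_tip below 0.004 m and value of joint tray above 0.09 m and contact force between the fingers and knob below 0.1 N), for 0.2 s.
At the end, for the whole second after the job is handed in: The needle's tip lies within 4 mm of the tab's inner tip, and the tray is home (within 5 mm) and at rest; the jar, the bottle and the block stand where they stood (distance between needle_tip and mark_tip below 0.004 m and value of joint tray below 0.005 m and velocity of joint tray between -0.005 and 0.005 m/s); the robot touches nothing.
It fails at once if the jar is shifted by more than 20 mm or tipped (distance of jar from where it was at the start of the episode above 0.02 m or angle between jar's own z axis and vertical above 0.4 rad).
It fails at once if the bottle is shifted by more than 20 mm or tipped (distance of vial from where it was at the start of the episode above 0.02 m or angle between vial's own z axis and vertical above 0.4 rad).
It fails at once if the block is shifted by more than 20 mm (distance of vblock from where it was at the start of the episode above 0.02 m).
It also fails if it takes over 72 s, if anything falls off the work surface, if the arm or the gripper's body presses on something with over 40 N, if the wrist force passes 120 N, or if a joint passes its speed limit or range.

ROBOT

A 7-joint arm with a two-finger parallel gripper is mounted at the origin on a cart in front of the work surface, level with it; the furniture and walls round the work are solid. World frame = base frame: x ahead of the robot, y to its left, z up, the work surface at z = 0. Lengths are in m, angles in rad, forces in N, time in s.
With the tool pointing down it reaches from about 0.4 to 0.85 m from the base axis. Payload 4.5 kg.
Tool frame: the origin (TCP) lies at the very end of the fingers, on their centre line; the grasp point (between the pads) lies 19 mm behind it; z points along the fingers, y is the line along which they close (so a half turn about z gives the same grasp; the last joint's range is limited). The gripper opens to 88 mm and grips with 3 to 60 N. Pads are 18 mm wide; open, the fingers measure 123 mm over their backs; the gripper's body (75 mm by 187 mm) begins 45 mm behind the grasp point.
Start: joints at [-1.168, 0.689, -0.195, 1.565, 0.157, 0.902, -0.215], TCP at [0.225, 0.583, 0.21] pointing down, gripper open.
Joint ranges: [-3.01, 3.01], [-0.46, 2.08], [-1.47, 1.51], [0.13, 2.56], [-1, 4.14], [0.04, 2.09], [-2.66, 2.66]. Speed limits (rad/s): [2.57, 2.57, 3.14, 3.14, 3.14, 3.14, 3.14].

INTERFACE

Orientations are given as a unit quaternion [x, y, z, w].
In Python, from plant import r gives the robot as it stands. The module is installed in compiled form; this text tells all that it offers.
- The arm moves only by the tool step_arm, never from a script. Its argument "increments" is a list of rows, each a list of 2 entries, a list of its own where there are three numbers: the shift along the world's x, y, z in cm, then the turn, a rotation vector about the world's x, y, z in degrees. A call has exactly 10 rows; each row shifts and turns the commanded pose from where the row before left it; what a row does not reach is not made up. A row lasts 1/10 s, in which the tool goes at most 50 mm and 8.59 degrees, less where a joint would pass 70% of its speed; a pose out of reach is approached as far as the arm can. A call is refused whole if a number of a shift passes 5 or a number of a turn 8.59, either way. A call with a gripper value outside its range is refused whole. "fingers" is the opening, from 0 (shut) to 1 (fully open), set as the call begins (left out, the last holds). The fingers move at their own pace and stop on an object; "grip_force" is the grip in N (left out, the last holds). Time passes only in rows, so rows that do not move let the fingers close, or fill a call up. It gives the time, the measured TCP pose, the force, the opening and the grip force at its end, in the units of the state.
- r.get_state(): the state, without advancing time (a new reading comes with each control period).
- r.snapshot(name): name is "scene" or "side" or "wrist"; returns (picture, depth): 480x640x3 uint8, red, green, blue; 480x640 float32, m along the optical axis (not along the pixel's ray), 0 where there is no reading.
- r.calibration(name): a dict with "fov_y" (degrees; the focal length in pixels is half the picture's height over the tangent of half this angle, whatever the lens; pixels are square), "cx", "cy" (the principal point, pixels), "R" (3x3) and "t" (3): a world point X has camera coordinates R X + t. Camera axes: x right, y down, z forward; pixel columns grow to the right and rows downward; lengths in m; the calibration is good to about 2 mm. A picture is of the moment at which its call begins: read the wrist's pose just before it. calibration takes no time and is no camera call; for the wrist camera it gives the pose at the moment of the call.
- r.finish_job(): hands the job in; it is judged then, once.
The state is a dict: "clock": time; "q": joint angles; "qd": joint speeds; "joint_torque": joint torques, N m; "tool_pos": TCP position; "eef_rot": TCP orientation; "contact_force": force on the tool from outside, world axes, zero at the start; "moment": the same for the moment, N m; "opening": opening from 0.0 (shut) to 1.0 (fully open); "finger_force": force on a finger pad.
Only numpy, scipy, OpenCV 4.12 (cv2) and the standard library are available. Lean on these libraries where they do the work, as an engineer would, in place of code of your own. Each camera call takes 0.05 s, during which the arm holds its last target. There are 200 camera calls.

## Working session

There is one attempt and no reset: what is moved stays moved. The work goes in short steps, Python scripts to look and compute and a tool call to move; the robot and the scene stay as the last step left them, time stands still between calls to the robot, and variables do not carry over. Pictures are saved under pics/ and viewed, at most 10 in all, crops included, and the job is handed in when it is done.

Besides the shell and the picture viewer there is one more tool, called after "Emit:" as name(argument=value, ...) on one line, values as JSON. step_arm: Moves the arm, as the interface text tells. Its arguments: {"type":"object","properties":{"increments":{"type":"array","items":{"type":"array"}},"fingers":{"type":"number"},"grip_force":{"type":"number"}},"required":["increments"]}

```bash
mkdir -p pics
cat > h.py <<'E'
import numpy as np, cv2
from plant import r
from scipy.spatial.transform import Rotation as Rn
def cal(n):
    c=r.calibration(n); f=240/np.tan(np.radians(c['fov_y'])/2)
    return f,c['cx'],c['cy'],np.array(c['R']),np.array(c['t'])
def cloud(n):
    c=cal(n); im,d=r.snapshot(n); f,cx,cy,R,t=c
    v,u=np.mgrid[:480,:640]
    P=np.stack([(u-cx)/f*d,(v-cy)/f*d,d],-1)
    W=(P-t)@R; W[d<=0]=np.nan
    return im,d,W
def ray(n,u,v,z):
    f,cx,cy,R,t=cal(n); o=-R.T@t; w=R.T@np.array([(u-cx)/f,(v-cy)/f,1]); return o+w*(z-o[2])/w[2]
def st():
    s=r.get_state(); print({k:np.round(s[k],3).tolist() for k in ['clock','q','tool_pos','eef_rot','contact_force','opening','finger_force']})
E
python3 - <<'E'
from h import *
st()
a=[]
for n in ['scene','side','wrist']:
    im,d,W=cloud(n); np.savez('s_'+n,im=im,W=W); c=cal(n); print(n,c[0],-c[3].T@c[4])
    cv2.imwrite(f'pics/{n}0.png',im[...,::-1])
E
```

```text
{'clock': 0.0, 'q': [-1.168, 0.69, -0.195, 1.566, 0.157, 0.902, -0.215], 'tool_pos': [0.225, 0.582, 0.209], 'eef_rot': [0.183, 0.983, -0.001, -0.0], 'contact_force': [0.963, 0.472, 0.232], 'opening': 0.999, 'finger_force': 0.0}
scene 478.24941499961096 [ 0.11583148 -0.66140693  0.7275767 ]
side 496.15678929455987 [ 0.13909156 -0.61440093  0.49304456]
wrist 342.2069801303817 [0.16276793 0.60901512 0.38460908]
```

View pics/scene0.png

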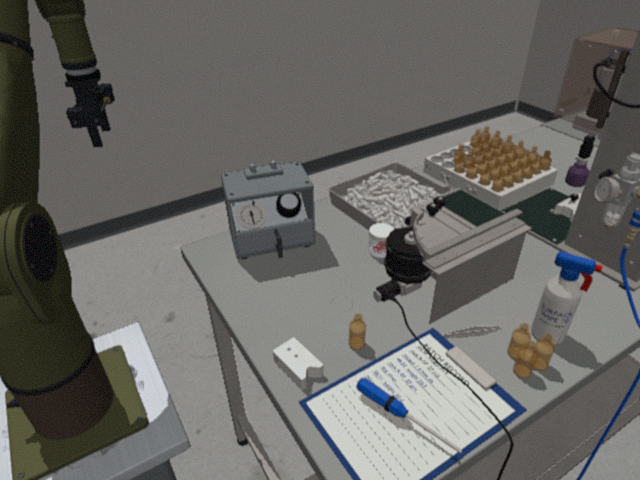

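View pics/side0.png

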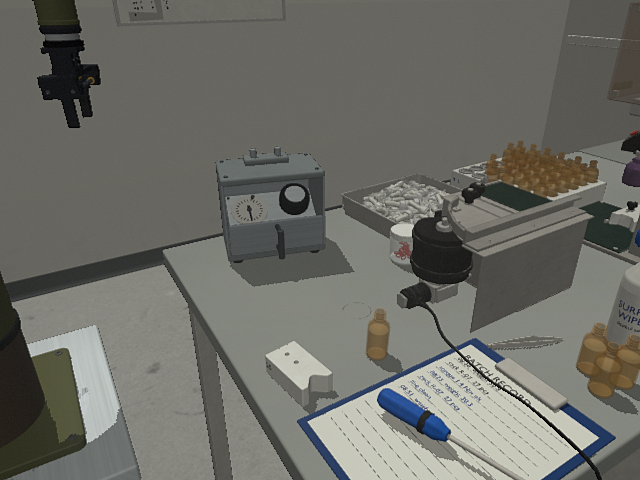

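The adjuster appears in side view at columns 218–325, rows 150–262: handle near (280,241), dial (250,208), knob (293,198). The jar is at (402,243), the bottle at (378,335) and the block at (298,370).

Run:
```python
from h import *
for n,box,hb in [('side',(232,250,232,272),(225,250,279,283)),('scene',(236,247,240,272),(237,252,278,281))]:
    S=np.load(f's_{n}.npz');W=S['W']
    f,cx,cy,R,t=cal(n)
    P=W[box[0]:box[1],box[2]:box[3]].reshape(-1,3);P=P[~np.isnan(P[:,0])]
    c=np.median(P,0);Q=P[np.abs(P[:,1]-c[1])<.06]
    u,s,vt=np.linalg.svd(Q-Q.mean(0));nn=vt[2]*np.sign(vt[2][1])
    print(n,'plate',Q.mean(0).round(4),nn.round(3),'yaw',np.degrees(np.arctan2(nn[1],nn[0])).round(2),'rms',(s[2]/len(Q)**.5).round(4))
    H=W[hb[0]:hb[1],hb[2]:hb[3]].reshape(-1,3);H=H[~np.isnan(H[:,0])]
    dd=(H-Q.mean(0))@nn; G=H[dd<-.03]; print('handle',G.shape, np.median(G,0).round(4),G.min(0).round(3),G.max(0).round(3))
S=np.load('s_side.npz');W=S['W']
for nm,(u,v) in dict(knob=(293,192),dial=(247,212),jar=(400,245),lid=(403,228),vial=(378,340),vtop=(378,315),blk=(300,360),rooflf=(219,170),roofrf=(325,165),tray_r=(322,245),bench=(300,290),motor=(440,250),wall=(520,270)).items(): print(nm,W[v,u].round(3))
im=S['im'];cv2.imwrite('pics/crop.png',cv2.resize(im[145:270,210:335,::-1],None,fx=4.5,fy=4.5,interpolation=cv2.INTER_CUBIC))
```

```text
side plate [0.4513 0.2068 0.0543] [0.259 0.966 0.008] yaw 74.97 rms 0.0016
handle (82, 3) [0.4882 0.152  0.071 ] [0.485 0.148 0.049] [0.496 0.16  0.089]
scene plate [0.4521 0.2078 0.0585] [0.258 0.966 0.015] yaw 75.03 rms 0.0016
handle (45, 3) [0.4877 0.1534 0.0689] [0.485 0.149 0.048] [0.492 0.158 0.088]
knob [0.557 0.231 0.126]
dial [0.468 0.265 0.09 ]
jar [0.699 0.055 0.046]
lid [0.721 0.076 0.069]
vial [ 0.494 -0.156  0.04 ]
vtop [ 0.498 -0.148  0.078]
blk [ 0.382 -0.127  0.031]
rooflf [0.425 0.284 0.181]
roofrf [ 1.61   1.907 -0.468]
tray_r [0.593 0.177 0.02 ]
bench [0.487 0.075 0.   ]
motor [ 0.653 -0.099  0.118]
wall [ 0.747 -0.184  0.095]
```

View pics/crop.png

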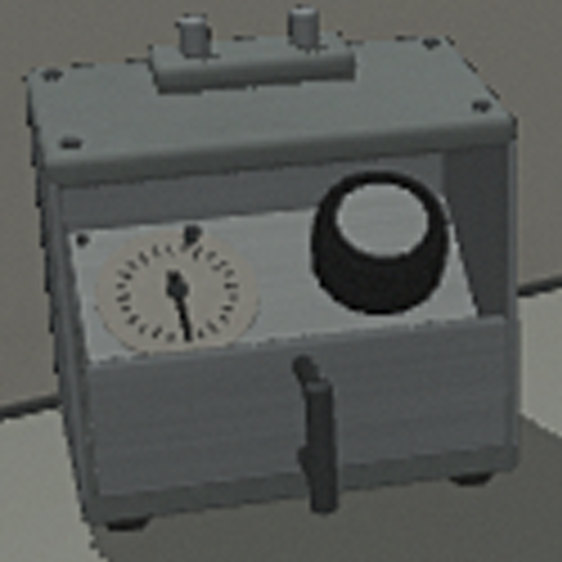

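The needle points roughly down-slope (about 0) and the tab sits up-slope, slightly clockwise (about -0.3), so the knob needs roughly +2 rad. Yaw is 75°, which both views agree on. Next I'll plan the grasp of the handle.

```bash
cat >> h.py <<'E'
X=np.array([np.cos(np.radians(75)),np.sin(np.radians(75)),0]);Y=np.array([-X[1],X[0],0]);Z=np.array([0,0,1.])
ZT=.5*X-.866025*Z
def Rt(phi=0): # tool y = -Y turned by phi (deg) about knob axis
    y=Rn.from_rotvec(-np.radians(phi)*ZT).apply(-Y); return Rn.from_matrix(np.stack([np.cross(y,ZT),y,ZT],1))
def plan(p,R=None):
    s=r.get_state(); R=Rt() if R is None else R
    print('dpos cm',((np.array(p)-s['tool_pos'])*100).round(2),'rot deg',np.degrees((R*Rn.from_quat(s['eef_rot']).inv()).as_rotvec()).round(2),'q',np.round(s['q'],2),'F',np.round(s['contact_force'],1),'t',round(float(s['clock']),2),'open',round(float(s['opening']),3))
HG=np.array([.4920,.1665,.041])
E
python3 -c "
from h import *
plan(HG-.2*ZT); plan(HG)"
```

```text
dpos cm [ 24.1  -51.26   0.51] rot deg [ 29.28  14.78 -81.82] q [-1.17  0.69 -0.19  1.57  0.16  0.9  -0.22] F [ 0.5 -1.1  0.2] t 0.15 open 1.004
dpos cm [ 26.69 -41.6  -16.81] rot deg [ 29.28  14.78 -81.82] q [-1.17  0.69 -0.19  1.57  0.16  0.9  -0.22] F [ 0.5 -1.1  0.2] t 0.15 open 1.004
```

Emit:
step_arm(increments=[[[0,0,3],[1.46,0.74,-4.09]],[[0,0,3],[1.46,0.74,-4.09]],[[0,0,3],[1.46,0.74,-4.09]],[[0,0,3],[1.46,0.74,-4.09]],[[1.2,-2.5,0],[1.46,0.74,-4.09]],[[1.2,-2.5,0],[1.46,0.74,-4.09]],[[1.2,-2.5,0],[1.46,0.74,-4.09]],[[1.2,-2.5,0],[1.46,0.74,-4.09]],[[1.2,-2.5,0],[1.46,0.74,-4.09]],[[1.2,-2.5,0],[1.46,0.74,-4.09]]])

```text
clock: 1.15
tool_pos: [0.2977, 0.4316, 0.3296]
eef_rot: [0.514, 0.847, 0.111, -0.085]
contact_force: [-0.3, 0.5, 0.3]
opening: 0.999
finger_force: 0.0
```

Emit:
step_arm(increments=[[[1.2,-2.5,0],[1.46,0.74,-4.09]],[[1.2,-2.5,0],[1.46,0.74,-4.09]],[[1.2,-2.5,0],[1.46,0.74,-4.09]],[[1.2,-2.5,0],[1.46,0.74,-4.09]],[[1.2,-2.5,0],[1.46,0.74,-4.09]],[[1.2,-2.5,0],[1.46,0.74,-4.09]],[[1.2,-2.5,0],[1.46,0.74,-4.09]],[[1.2,-2.5,0],[1.46,0.74,-4.09]],[[1.2,-2.5,0],[1.46,0.74,-4.09]],[[1.2,-2.5,0],[1.46,0.74,-4.09]]], fingers=0.5)

```text
clock: 2.15
tool_pos: [0.4176, 0.1818, 0.3297]
eef_rot: [0.767, 0.587, 0.206, -0.157]
contact_force: [1.1, 0.4, 0.1]
opening: 0.503
finger_force: 0.0
```

```bash
python3 -c "
from h import *
plan(HG-.2*ZT); plan(HG)"
```

```text
dpos cm [  4.85 -11.19 -11.55] rot deg [ 0.01 -0.    0.19] q [-0.07  0.25 -0.1   2.16 -0.78  0.66  0.18] F [1.1 0.4 0.1] t 2.15 open 0.503
dpos cm [  7.44  -1.53 -28.87] rot deg [ 0.01 -0.    0.19] q [-0.07  0.25 -0.1   2.16 -0.78  0.66  0.18] F [1.1 0.4 0.1] t 2.15 open 0.503
```

Emit:
step_arm(increments=[[[0.9,-2.2,0],[0,0,0]],[[1,-2.2,0],[0,0,0]],[[1,-2.2,0],[0,0,0]],[[1,-2.2,-1],[0,0,0]],[[0.9,-2.4,-1.5],[0,0,0.2]],[[0,0,-1.8],[0,0,0]],[[0,0,-2.4],[0,0,0]],[[0,0,-2.4],[0,0,0]],[[0,0,-2.4],[0,0,0]],[[0,0,0],[0,0,0]]])

```text
clock: 3.15
tool_pos: [0.4636, 0.071, 0.2126]
eef_rot: [0.766, 0.589, 0.203, -0.159]
contact_force: [0.6, 0.3, 0.1]
opening: 0.498
finger_force: 0.0
```

Run:
```python
from h import *
plan(HG)
W=cloud('wrist');im=W[0];W=W[2]
cv2.imwrite('pics/w1.png',im[...,::-1])
# points in handle zone: local coords about expected handle
h=np.array([.4895,.1573,0]);L=np.stack([(W-h)@X,(W-h)@Y,W[...,2]],-1)
m=(abs(L[...,0])<.02)&(abs(L[...,1])<.03)&(L[...,2]>.03)&(L[...,2]<.095)
print(m.sum(),np.median(L[m],0).round(4),L[m].min(0).round(4),L[m].max(0).round(4))
n=(abs(L[...,0]-.038)<.015)&(abs(L[...,1])<.08)&(L[...,2]>.03)&(L[...,2]<.08)
print(n.sum(),np.median(L[n],0).round(4) if n.any() else '')
```

```text
dpos cm [  2.84   9.55 -17.16] rot deg [-0.   -0.3  -0.17] q [ 0.23  0.53 -0.15  2.17 -0.93  0.56  0.67] F [0.6 0.3 0.1] t 3.15 open 0.498
398 [ 0.     -0.0008  0.0825] [-0.0037 -0.0071  0.0301] [0.0196 0.0047 0.0894]
2707 [0.0406 0.0037 0.0575]
```

View pics/w1.png

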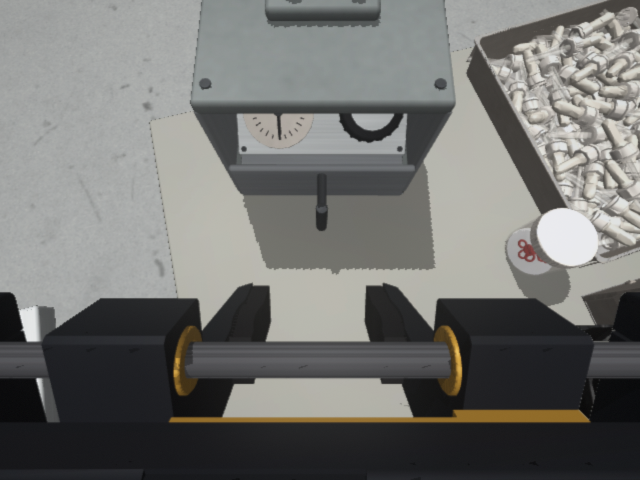

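The wrist view shows the handle bar at about (321,205), centred between the fingers, with the needle pointing down-slope; the bar position agrees to about 1 mm. Advancing.

Emit:
step_arm(increments=[[[0.29,1,-1.7],[0,-0.1,0]],[[0.29,1,-1.7],[0,-0.1,0]],[[0.29,1,-1.7],[0,-0.1,-0.1]],[[0.29,1,-1.7],[0,0,-0.1]],[[0.29,1,-1.7],[0,0,0]],[[0.29,1,-1.7],[0,0,0]],[[0.29,0.9,-1.8],[0,0,0]],[[0.29,0.9,-1.8],[0,0,0]],[[0.26,0.9,-1.8],[0,0,0]],[[0.26,0.85,-1.5],[0,0,0]]])

```text
clock: 4.2
tool_pos: [0.5111, 0.1588, 0.0581]
eef_rot: [0.764, 0.593, 0.195, -0.166]
contact_force: [-8.7, -20.4, 33.8]
opening: 0.504
finger_force: 21.7
```

```bash
python3 -c "
from h import *
plan(HG)"
```

```text
dpos cm [-1.91  0.77 -1.71] rot deg [ 0.07 -1.33 -0.94] q [ 0.28  0.93 -0.59  2.13 -1.    0.05  0.68] F [ -8.7 -20.4  33.8] t 4.2 open 0.504
```

The wrist joints hit their limits (q5=-1, q6≈0.05), so the tool drifted sideways against the bar. I'll retreat and work out the arm's kinematics to pick a better configuration.

Emit:
step_arm(increments=[[[-0.3,-0.9,1.5],[0,0,0]],[[-0.3,-0.9,1.5],[0,0,0]],[[-0.3,-0.9,1.6],[0,0,0]],[[-0.3,-0.9,1.6],[0,0,0]],[[-0.3,-0.9,1.6],[0,0,0]],[[-0.3,-0.9,1.6],[0,0,0]],[[-0.3,-0.9,1.6],[0,0,0]],[[-0.3,-0.9,1.6],[0,0,0]],[[0,0,2],[0,0,0]],[[0,0,2],[0,0,0]]])

```text
clock: 5.2
tool_pos: [0.4857, 0.0864, 0.2254]
eef_rot: [0.764, 0.593, 0.194, -0.166]
contact_force: [-0.1, -0.0, 0.2]
opening: 0.496
finger_force: 0.0
```

```bash
cat > fk.py <<'E'
from h import *
import itertools,json
s=r.get_state()
D=[([-1.168,.690,-.195,1.566,.157,.902,-.215],[.225,.582,.209],[.183,.983,-.001,0]),
([-.07,.25,-.1,2.16,-.78,.66,.18],[.4176,.1818,.3297],[.767,.587,.206,-.157]),
([.23,.53,-.15,2.17,-.93,.56,.67],[.4636,.071,.2126],[.766,.589,.203,-.159]),
([.28,.93,-.59,2.13,-1,.05,.68],[.5111,.1588,.0581],[.764,.593,.195,-.166]),
(list(s['q']),list(s['tool_pos']),list(s['eef_rot']))]
best=[]
for sg in itertools.product([1,-1],repeat=7):
    Rs=[];
    for q,p,o in D:
        a=np.array(q)*sg
        Rs.append(Rn.from_euler('ZYZYZYZ',a))
    # R_meas = Rz(c0)*R*C : try c0 free, C free
    M=[Rn.from_quat(o) for _,_,o in D]
    for c0 in np.radians(np.arange(0,360,5)):
        E=[(Rn.from_euler('z',c0)*R).inv()*m for R,m in zip(Rs,M)]
        mean=Rn.concatenate(E).mean(); e=max((mean.inv()*x).magnitude() for x in E)
        best.append((np.degrees(e),sg,np.degrees(c0),mean.as_euler('ZYX',True).round(1)))
best.sort(key=lambda b:b[0])
for b in best[:6]: print(b)
plan(HG)
E
python3 fk.py
```

```text
Traceback (most recent call last):
  File "fk.py", line 14, in <module>
    Rs.append(Rn.from_euler('ZYZYZYZ',a))
              ~~~~~~~~~~~~~^^^^^^^^^^^^^
  File "scipy/spatial/transform/_rotation.pyx", line 1413, in scipy.spatial.transform._rotation.Rotation.from_euler
ValueError: Expected axis specification to be a non-empty string of upto 3 characters, got ZYZYZYZ
```

```bash
sed -i "s/Rs.append.*/Rs.append(Rn.from_euler('ZYZ',a[:3])*Rn.from_euler('YZY',a[3:6])*Rn.from_euler('z',a[6]))/" fk.py; python3 fk.py
```

```text
(np.float64(0.42242655900570103), (-1, 1, -1, 1, -1, 1, -1), np.float64(0.0), array([89.9, -0. , -0.1]))
(np.float64(0.4224265590057131), (-1, -1, -1, -1, -1, -1, -1), np.float64(180.0), array([-90.1,  -0. ,  -0.1]))
(np.float64(1.9301759258318647), (-1, -1, -1, -1, -1, -1, -1), np.float64(175.0), array([-94.6,  -0. ,   1.9]))
(np.float64(1.9301759258318718), (-1, 1, -1, 1, -1, 1, -1), np.float64(355.0), array([85.4, -0. ,  1.9]))
(np.float64(2.182782699783934), (-1, -1, -1, -1, -1, -1, -1), np.float64(185.0), array([-85.6,   0.1,  -2. ]))
(np.float64(2.182782699783952), (-1, 1, -1, 1, -1, 1, -1), np.float64(5.0), array([94.4,  0.1, -2. ]))
dpos cm [  0.63   8.01 -18.44] rot deg [ 0.08 -1.38 -0.95] q [ 0.23  0.53 -0.21  2.08 -0.78  0.59  0.46] F [-0.1 -0.   0.2] t 5.2 open 0.496
```

```bash
sed -i '/^best=\[\]/,$d' fk.py; sed -i 's/^s=r.get.*/s=r.get_state()/' fk.py
cat >> fk.py <<'E'
def Rs(q):
    out=[];R=Rn.identity()
    for i,a in enumerate(q):
        R=R*(Rn.from_euler('z',-a) if i%2==0 else Rn.from_euler('y',a)); out.append(R)
    return out
def rows(q):
    A=Rs(q); ex,ez=np.eye(3)[0],np.eye(3)[2]
    return np.stack([ez,A[0].apply(ex),A[1].apply(ez),A[1].apply(ex),A[3].apply(ex),A[3].apply(ez),A[5].apply(ex),A[5].apply(ez)],1)
A=np.vstack([rows(q) for q,_,_ in D]);b=np.hstack([p for _,p,_ in D])
w=np.repeat([3,1,1,1,3],3)
L=np.linalg.lstsq(A*w[:,None],b*w,rcond=None)[0]
def fk(q):
    return rows(q)@L, Rs(q)[-1]*Rn.from_euler('z',np.pi/2)
LO=np.array([-3.01,-.46,-1.47,.13,-1,.04,-2.66]);HI=np.array([3.01,2.08,1.51,2.56,4.14,2.09,2.66])
from scipy.optimize import least_squares
def ik(p,R,q0,w=0.02,qr=None,m=.03):
    def f(q):
        P,O=fk(q); return np.r_[(P-p)*10,(R*O.inv()).as_rotvec()*2, w*(q-(q0 if qr is None else qr))]
    s=least_squares(f,np.clip(q0,LO+m+.01,HI-m-.01),bounds=(LO+m,HI-m)); P,O=fk(s.x)
    return s.x,np.linalg.norm(P-p),np.degrees((R*O.inv()).magnitude())
E
python3 - <<'E'
from fk import *
print(L.round(3),np.abs(A@L-b).max().round(4))
rng=np.random.default_rng(0)
OUT=-.13*X
K=Rn.from_euler('z',180)
for nm,p in [('in',HG),('out',HG+OUT)]:
  for fl in (0,180):
    R=Rt(fl); S=[]
    for k in range(60):
        q,e,a=ik(p,R,rng.uniform(LO,HI),1e-4)
        if e<.003 and a<1: S.append(tuple(q.round(1)))
    S=sorted(set(S)); print(nm,fl,len(S)); [print('  ',[float(x) for x in t]) for t in S[::max(1,len(S)//6)]]
E
```

```text
[ 0.125  0.096  0.573  0.049 -0.     0.383  0.176  0.093] 0.0287
in 0 8
   [-0.1, 0.7, -0.6, 2.1, 0.4, 0.1, -1.2]
   [-0.1, 0.7, -0.6, 2.1, 0.5, 0.1, -1.2]
   [0.1, 0.8, -0.6, 2.0, -0.2, 0.1, -0.4]
   [0.1, 0.8, -0.6, 2.0, -0.2, 0.1, -0.3]
   [0.1, 0.8, -0.6, 2.0, 0.0, 0.1, -0.6]
   [0.2, 0.9, -0.6, 2.0, -0.4, 0.1, -0.1]
   [0.2, 0.9, -0.6, 2.0, -0.4, 0.1, -0.0]
   [0.2, 0.9, -0.6, 2.1, -0.6, 0.1, 0.2]
in 180 5
   [-0.1, 0.7, -0.6, 2.1, 0.4, 0.1, 1.9]
   [-0.1, 0.7, -0.6, 2.1, 0.5, 0.1, 1.9]
   [-0.0, 0.7, -0.6, 2.0, 0.4, 0.1, 2.1]
   [0.0, 0.8, -0.6, 2.0, 0.2, 0.1, 2.3]
   [-0.0, 0.8, -0.6, 2.0, 0.3, 0.1, 2.1]
out 0 15
   [0.2, 0.7, -0.7, 2.2, 0.4, 0.1, -0.9]
   [0.3, 0.8, -0.7, 2.1, -0.1, 0.1, -0.3]
   [0.3, 0.8, -0.7, 2.1, 0.1, 0.1, -0.6]
   [0.3, 0.8, -0.7, 2.1, 0.2, 0.1, -0.7]
   [0.3, 0.8, -0.7, 2.1, 0.3, 0.1, -0.7]
   [0.4, 0.9, -0.7, 2.1, -0.1, 0.1, -0.2]
   [0.4, 0.9, -0.6, 2.1, -0.3, 0.1, 0.1]
   [0.5, 0.9, -0.6, 2.2, -0.5, 0.1, 0.3]
out 180 4
   [0.2, 0.7, -0.7, 2.2, 0.4, 0.1, 2.2]
   [0.2, 0.8, -0.7, 2.1, 0.3, 0.1, 2.3]
   [0.2, 0.8, -0.7, 2.2, 0.3, 0.1, 2.3]
   [0.3, 0.8, -0.7, 2.1, 0.1, 0.1, 2.6]
```

```bash
cat > log.py <<'E'
import json,os
from h import r
D=json.load(open('D.json')) if os.path.exists('D.json') else []
s=r.get_state();D.append([list(map(float,s[k])) for k in('q','tool_pos','eef_rot')]);json.dump(D,open('D.json','w'))
print(len(D),[round(x,3) for x in D[-1][0]])
E
python3 log.py
```

```text
1 [0.226, 0.533, -0.211, 2.085, -0.778, 0.593, 0.464]
```

Emit:
step_arm(increments=[[[0,-1,2],[0,0,6]],[[0,-1,2],[0,0,6]],[[0,-1,2],[0,0,6]],[[0,-1,2],[0,0,6]],[[0,-1,2],[0,0,6]],[[0,-1,0],[0,0,6]],[[0,-1,0],[0,0,6]],[[0,-1,0],[0,0,6]],[[0,0,0],[0,0,0]],[[0,0,0],[0,0,0]]])

```text
clock: 6.2
tool_pos: [0.4854, 0.007, 0.3242]
eef_rot: [0.458, 0.852, 0.11, -0.231]
contact_force: [-0.0, 0.1, -0.6]
opening: 0.5
finger_force: 0.0
```

```bash
python3 log.py
```

```text
2 [0.273, 0.59, -0.219, 1.541, -0.27, 1.374, 0.754]
```

Emit:
step_arm(increments=[[[1,-1,0],[-6,0,0]],[[1,-1,0],[-6,0,0]],[[1,-1,0],[-6,0,0]],[[1,-1,0],[-6,0,0]],[[1,-1,0],[-6,0,0]],[[0,0,0],[-6,0,0]],[[0,0,0],[-6,0,0]],[[0,0,0],[0,0,0]],[[0,0,0],[0,0,0]],[[0,0,0],[0,0,0]]])

```text
clock: 7.2
tool_pos: [0.5351, -0.0452, 0.3244]
eef_rot: [0.511, 0.834, -0.202, -0.052]
contact_force: [-0.4, -1.0, 0.2]
opening: 0.503
finger_force: 0.0
```

```bash
python3 log.py
```

```text
3 [-0.171, 0.629, 0.023, 1.406, 0.228, 1.459, 0.255]
```

Emit:
step_arm(increments=[[[2,2,2],[4,3,0]],[[2,2,2],[4,3,0]],[[2,2,2],[4,3,0]],[[2,2,2],[4,3,0]],[[2,2,2],[4,3,0]],[[0,0,0],[4,3,0]],[[0,0,0],[4,3,0]],[[0,0,0],[0,0,0]],[[0,0,0],[0,0,0]],[[0,0,0],[0,0,0]]])

```text
clock: 8.2
tool_pos: [0.5985, 0.0483, 0.3916]
eef_rot: [0.449, 0.848, -0.074, -0.271]
contact_force: [-0.2, -0.0, 0.0]
opening: 0.495
finger_force: 0.0
```

```bash
python3 log.py; sed -i '/^D=\[/,/^(list/d' fk.py; sed -i "s/^s=r.get_state()/D=json.load(open('D.json'))+[([-1.168,.690,-.195,1.566,.157,.902,-.215],[.225,.582,.209],[.183,.983,-.001,0])]/; s/^w=np.*/w=1+0*b/" fk.py
python3 - <<'E'
from fk import *
print(L.round(4),(A@L-b).reshape(-1,3).round(4),np.linalg.svd(A)[1].round(3))
for q,p,o in D: print(np.degrees((Rn.from_quat(o)*fk(q)[1].inv()).magnitude()).round(2))
E
```

```text
4 [-0.041, 0.895, -0.092, 0.698, -0.125, 2.089, 0.446]
[ 0.1201  0.2216  0.5491 -0.1587 -0.0332  0.2515  0.0477  0.2975] [[ 0.0196  0.0188  0.0028]
 [-0.004   0.0008 -0.0034]
 [-0.0187  0.0591 -0.0047]
 [ 0.0058  0.0233 -0.0024]
 [-0.0183 -0.0023  0.0078]] [4.369 4.333 0.983 0.843 0.503 0.436 0.104 0.082]
0.0
0.0
0.0
0.0
0.08
```

```bash
python3 - <<'E'
import re
t=open('fk.py').read()
t=re.sub(r"return np.stack\(\[ez.*",'''ey=np.eye(3)[1]
    return np.stack([ez,A[1].apply(ez),A[2].apply(ex),A[3].apply(ex),A[3].apply(ez),A[4].apply(ex),A[5].apply(ex),A[5].apply(ez),A[2].apply(ey),A[4].apply(ey)][:NP],1)''',t)
t=t.replace('def Rs(q)','NP=8\ndef Rs(q)')
open('fk.py','w').write(t)
E
python3 - <<'E'
import fk
from fk import *
for n in (8,10):
    fk.NP=n;A=np.vstack([rows(q) for q,_,_ in D])
    L=np.linalg.lstsq(A,b,rcond=None)[0]
    print(L.round(4),np.abs(A@L-b).reshape(-1,3).max(1).round(4))
E
```

```text
[-0.0081  0.6966 -0.1749 -0.153   0.3048  0.0611 -0.0268  0.2959] [0.0126 0.0104 0.0486 0.0247 0.0149]
[-0.0081  0.6966 -0.1749 -0.153   0.3048  0.0611 -0.0268  0.2959] [0.0126 0.0104 0.0486 0.0247 0.0149]
```

Run:
```python
from fk import *
import itertools
D2=D
def cols(q):
    A=Rs(q);d={'cx':np.eye(3)[0],'cy':np.eye(3)[1],'cz':np.eye(3)[2]}
    for i in range(7):
        for j,n in enumerate('xyz'):
            if i%2==0 and n=='z': continue
            if i%2==1 and n=='y': continue
            d[f'{i}{n}']=A[i].apply(np.eye(3)[j])
    return d
C=[cols(q) for q,_,_ in D2]; N=list(C[0])
M=np.vstack([np.stack([c[n] for n in N],1) for c in C]); b=np.hstack([p for _,p,_ in D2])
base=['cz','1z','3z','5z']; rest=[n for n in N if n not in base]; res=[]
for k in range(0,4):
    for s in itertools.combinations(rest,k):
        ii=[N.index(n) for n in base+list(s)]
        L=np.linalg.lstsq(M[:,ii],b,rcond=None)[0]; res.append((np.abs(M[:,ii]@L-b).max(),base+list(s),L.round(3)))
res.sort(key=lambda t:t[0])
for t in res[:6]: print(t)
```

```text
(np.float64(0.0001838761372326969), ['cz', '1z', '3z', '5z', 'cx', '0y', '2y'], array([ 0.347,  0.563,  0.345,  0.355,  0.   , -0.019, -0.027]))
(np.float64(0.0003186915682610314), ['cz', '1z', '3z', '5z', '0y', '2y', '6y'], array([ 0.347,  0.563,  0.345,  0.355, -0.02 , -0.026, -0.001]))
(np.float64(0.0003417575933040151), ['cz', '1z', '3z', '5z', '0y', '2y', '4x'], array([ 0.347,  0.563,  0.345,  0.355, -0.019, -0.028,  0.   ]))
(np.float64(0.0003643643671698005), ['cz', '1z', '3z', '5z', 'cy', '0y', '2y'], array([ 0.347,  0.563,  0.345,  0.355, -0.   , -0.02 , -0.026]))
(np.float64(0.0003948042007293484), ['cz', '1z', '3z', '5z', '0y', '2y', '5x'], array([ 0.346,  0.563,  0.345,  0.355, -0.019, -0.027,  0.   ]))
(np.float64(0.0004468609168311044), ['cz', '1z', '3z', '5z', '0y', '2y', '3x'], array([ 0.347,  0.563,  0.345,  0.355, -0.019, -0.027,  0.   ]))
```

```bash
python3 - <<'E'
import re
t=open('fk.py').read()
i=t.index('def rows');j=t.index('LO=np')
t=t[:i]+'''def fk(q):
    A=Rs(q);a=lambda i,v:A[i].apply(v)
    return np.array([0,0,.347])+a(0,[0,-.0195,0])+a(1,[0,0,.563])+a(2,[0,-.0267,0])+a(3,[0,0,.345])+a(5,[0,0,.355]), A[-1]*Rn.from_euler('z',np.pi/2)
'''+t[j:]
t+='''
def RT(az,lean,fl=0):
    a=np.radians(az);l=np.radians(lean);x=np.array([np.cos(a),np.sin(a),0]);z=np.sin(l)*x-np.cos(l)*Z
    y=(1 if fl else -1)*np.array([-x[1],x[0],0]); return Rn.from_matrix(np.stack([np.cross(y,z),y,z],1)),z
H0=np.array([.4895,.1573,.0575])
def marg(q): return np.min(np.minimum(q-LO,HI-q))
'''
open('fk.py','w').write(t)
E
cat > a.py <<'E'
from fk import *
for q,p,o in D: print((fk(q)[0]-p).round(4),end=' ')
print()
rng=np.random.default_rng(0)
def best(p,R,n=25):
    S=[]
    for k in range(n):
        q,e,a=ik(p,R,rng.uniform(LO,HI),1e-4)
        if e<.002 and a<.5:
            # push to centre
            q2,e2,a2=ik(p,R,q,.03,qr=(LO+HI)/2)
            if e2<.004 and a2<2: q=q2
            S.append((round(marg(q),2),[float(x) for x in q.round(2)]))
    return max(S) if S else None
for az in (55,75,95):
  for lean in (25,35):
    for fl in (0,1):
      R,z=RT(az,lean,fl)
      print(az,lean,fl,'in',best(H0+.019*z,R,12),'out',best(H0-.13*X+.019*z,R,12),flush=True)
kn=H0-.13*X+.088*X-.046*Y; kn[2]=.11
for phi in range(0,360,45): print('knob',phi,best(kn+.019*ZT,Rt(phi),12),flush=True)
E
time timeout 500 python3 a.py
```

```text
[-0.     -0.0002 -0.0002] [-0.0001 -0.0001 -0.0001] [-0.     -0.0002 -0.0003] [-0.0001 -0.0002 -0.    ] [-0.      0.0005 -0.0002] 
55 25 0 in (np.float64(0.23), [-0.15, 0.88, -0.1, 2.33, 3.66, 0.44, 1.81]) out (np.float64(0.18), [0.78, 1.24, -1.29, 2.38, 1.86, 0.8, -2.34])
55 25 1 in (np.float64(0.25), [0.29, 1.01, -0.85, 2.31, 2.26, 0.5, 0.13]) out (np.float64(0.17), [0.59, 1.01, -0.83, 2.39, 2.35, 0.41, 0.31])
55 35 0 in (np.float64(0.13), [-0.1, 0.96, -0.04, 2.43, 3.75, 0.78, 1.87]) out (np.float64(0.1), [0.24, 0.97, -0.03, 2.46, 3.99, 0.75, 2.0])
55 35 1 in (np.float64(0.16), [0.45, 1.17, -1.0, 2.4, 2.52, 0.67, 0.05]) out (np.float64(0.13), [0.77, 1.16, -0.98, 2.43, 2.53, 0.49, 0.3])
75 25 0 in (np.float64(0.38), [0.44, 1.1, -1.04, 2.18, 1.66, 0.48, -2.0]) out (np.float64(0.03), [0.43, 0.91, -0.48, 2.27, 4.11, 0.07, 2.04])
75 25 1 in (np.float64(0.08), [0.23, 0.95, -0.63, 2.19, 2.19, 0.12, 0.57]) out (np.float64(0.03), [0.52, 0.94, -0.63, 2.26, 1.93, 0.07, 1.08])
75 35 0 in (np.float64(0.21), [0.63, 1.31, -1.26, 2.21, 1.77, 0.58, -1.95]) out (np.float64(0.03), [0.73, 1.07, -0.8, 
[... 655 characters left out ...]
.68, 2.06]) out (np.float64(0.07), [0.92, 1.41, -1.4, 2.04, 1.09, 0.85, 2.32])
knob 0 (np.float64(0.13), [0.49, 0.92, -0.79, 2.09, 0.59, 0.17, -0.85])
knob 45 (np.float64(0.21), [0.54, 0.96, -0.9, 2.09, 0.92, 0.25, -0.38])
knob 90 (np.float64(0.31), [0.6, 1.02, -1.02, 2.09, 1.11, 0.35, 0.22])
knob 135 (np.float64(0.35), [0.64, 1.07, -1.12, 2.09, 1.21, 0.44, 0.91])
knob 180 (np.float64(0.28), [0.66, 1.11, -1.19, 2.08, 1.26, 0.52, 1.66])
knob 225 (np.float64(0.22), [0.68, 1.14, -1.25, 2.08, 1.29, 0.58, 2.41])
knob 270 (np.float64(0.1), [0.41, 0.88, -0.64, 2.1, -0.21, 0.14, -1.63])
knob 315 (np.float64(0.1), [0.44, 0.89, -0.71, 2.09, 0.2, 0.14, -1.25])
real	1m14.875s
user	1m15.245s
sys	0m0.086s
```

```bash
cat > sim.py <<'E'
from fk import *
def jac(q):
    J=np.zeros((6,7));p,R=fk(q)
    for i in range(7):
        d=np.zeros(7);d[i]=1e-5;p2,R2=fk(q+d);J[:3,i]=(p2-p)/1e-5;J[3:,i]=(R2*R.inv()).as_rotvec()/1e-5
    return J
def go(q,p,R,it=4):
    for _ in range(it):
        P,O=fk(q);e=np.r_[p-P,(R*O.inv()).as_rotvec()]
        J=jac(q); dq=J.T@np.linalg.solve(J@J.T+1e-5*np.eye(6),e)
        q2=q+dq; bad=(q2<LO)|(q2>HI)
        if bad.any():
            J=J.copy();J[:,bad]=0;dq=J.T@np.linalg.solve(J@J.T+1e-5*np.eye(6),e)
        q=np.clip(q+dq,LO,HI)
    return q
def path(q,p,R,n):
    P,O=fk(q);w=(R*O.inv()).as_rotvec()
    for k in range(1,n+1): q=go(q,P+(p-P)*k/n,Rn.from_rotvec(w*k/n)*O)
    P,O=fk(q);return q,np.linalg.norm(P-p),np.degrees((R*O.inv()).magnitude())
def way(q,wps):
    for p,R,n in wps:
        w=(R*fk(q)[1].inv()).as_rotvec(); P=fk(q)[0]
        q,e,a=path(q,p,R,n); print('  d',((p-P)*100).round(1),'w',np.degrees(w).round(1),'q',q.round(2),'err',round(e*1000,1),round(a,1))
    return q
E
python3 - <<'E'
from sim import *
for i in range(3):
    q,e,a=path(np.array(D[i][0]),np.array(D[i+1][1]),Rn.from_quat(D[i+1][2]),10); print(q.round(3),np.round(D[i+1][0],3))
q0=np.array(D[3][0])
hg=H0+[0,0,.006]
R95,z95=RT(95,30)
for az in (110,130,150,170):
    for lean in (20,35):
        print(az,lean); R,z=RT(az,lean)
        way(q0,[(np.array([.55,0,.3]),R,20),(hg+.019*z95-.15*z95,R95,15),(hg+.019*z95,R95,10),(hg+.019*z95-.13*X,R95,10)])
E
```

```text
[ 0.273  0.59  -0.219  1.541 -0.271  1.375  0.754] [ 0.273  0.59  -0.219  1.541 -0.27   1.374  0.754]
[-0.169  0.629  0.019  1.405  0.23   1.46   0.253] [-0.171  0.629  0.023  1.406  0.228  1.459  0.255]
[-0.038  0.895 -0.102  0.697 -0.12   2.089  0.441] [-0.041  0.895 -0.092  0.698 -0.125  2.089  0.446]
110 20
  d [-4.8 -4.8 -9.2] w [  6.4 -21.4 -17.8] q [ 0.18  0.58 -0.12  1.55 -0.27  1.18  0.55] err 0.0 0.0
  d [ -5.5   9.2 -12.3] w [  9.8   2.2 -15. ] q [ 0.24  0.68 -0.26  1.96 -0.59  0.67  0.61] err 0.0 0.0
  d [ -0.7   7.5 -13. ] w [ 0. -0. -0.] q [ 0.19  0.93 -0.43  2.05 -0.73  0.28  0.72] err 0.0 0.0
  d [ -3.4 -12.6   0. ] w [-0.  0.  0.] q [ 0.42  0.92 -0.38  2.09 -0.62  0.36  0.85] err 0.0 0.0
110 35
  d [-4.8 -4.8 -9.2] w [ 19.3 -14.1 -20.6] q [ 0.33  0.69 -0.18  1.46 -0.42  1.34  0.68] err 0.0 0.0
  d [ -5.5   9.2 -12.3] w [ -4.9  -1.1 -15. ] q [ 0.21  0.68 -0.22  1.96 -0.63  0.68  0.65] err 0.0 0.0
  d [ -0.7   7.5 -13. ] w [ 0. -0. -0.] q [ 0.17  0.93 -0.41  2.05 -0.78  0.29  0.77] err 0.0 0.0
  d [ -3.4 -12.6   0. ] w [-0.  0.  0.] q [ 0.4   0.92 -0.35  2.09 -0.67  0.
[... 1763 characters left out ...]
[ -5.5   9.2 -12.3] w [  7.9   7.3 -74.8] q [ 0.24  0.68 -0.27  1.96 -0.59  0.67  0.61] err 0.0 0.0
  d [ -0.7   7.5 -13. ] w [ 0. -0. -0.] q [ 0.19  0.93 -0.43  2.05 -0.72  0.27  0.71] err 0.0 0.0
  d [ -3.4 -12.6   0. ] w [-0.  0.  0.] q [ 0.42  0.92 -0.39  2.09 -0.61  0.36  0.84] err 0.0 0.0
170 35
  d [-4.8 -4.8 -9.2] w [24.1 -2.6 38.5] q [ 0.12  0.87 -0.33  1.06  0.05  1.82  1.22] err 0.0 0.0
  d [ -5.5   9.2 -12.3] w [ -4.   -3.6 -74.9] q [ 0.23  0.68 -0.25  1.96 -0.61  0.67  0.62] err 0.0 0.0
  d [ -0.7   7.5 -13. ] w [ 0. -0. -0.] q [ 0.18  0.93 -0.42  2.05 -0.74  0.28  0.73] err 0.0 0.0
  d [ -3.4 -12.6   0. ] w [-0.  0.  0.] q [ 0.41  0.92 -0.37  2.09 -0.63  0.36  0.86] err 0.0 0.0
```

My simulated differential IK reproduces the arm's past moves to about 0.01 rad. Approaching the handle at azimuth 95° instead of 75° stays inside the joint limits, which works because the bar is round.

```bash
cat >> fk.py <<'E'
HGR=H0+[0,0,.006]; R95,z95=RT(95,30)
E
python3 - <<'E'
from sim import *
q=np.array(D[3][0])
q=way(q,[(HGR+.019*z95-.15*z95,R95,20),(HGR+.019*z95,R95,10),(HGR+.019*z95-.132*X,R95,10)])
q=way(q,[(HGR+.019*z95-.132*X-.13*z95,R95,10)])
kn=H0-.042*X-.046*Y; kn[2]=.11
for phi in (-20,0,20,40):
    print(phi);q1=way(q,[(kn+.019*ZT-.12*ZT,Rt(phi),15),(kn+.019*ZT,Rt(phi),10),(kn+.019*ZT,Rt(phi+60),10),(kn+.019*ZT,Rt(phi+115),10)])
E
```

```text
d [-10.3   4.4 -21.5] w [ 12.8 -18.6 -34.5] q [ 0.23  0.68 -0.26  1.96 -0.6   0.67  0.62] err 0.0 0.0
  d [ -0.7   7.5 -13. ] w [ 0. -0. -0.] q [ 0.18  0.93 -0.42  2.05 -0.74  0.28  0.73] err 0.0 0.0
  d [ -3.4 -12.8   0. ] w [-0.  0.  0.] q [ 0.42  0.92 -0.37  2.09 -0.63  0.37  0.86] err 0.0 0.0
  d [ 0.6 -6.5 11.3] w [-0.  0.  0.] q [ 0.46  0.71 -0.24  1.98 -0.51  0.73  0.78] err 0.0 0.0
-20
  d [5.  8.2 3.8] w [  0.9  10.1 -37.3] q [ 0.25  0.6  -0.16  2.06 -0.86  0.58  0.26] err 0.0 0.0
  d [  1.6   5.8 -10.4] w [-0.  0.  0.] q [ 0.3   0.83 -0.45  2.1  -0.99  0.21  0.36] err 0.0 0.0
  d [ 0. -0.  0.] w [ -7.8 -29.   52. ] q [ 0.38  0.86 -0.59  2.1  -0.5   0.15  0.93] err 0.0 0.0
  d [ 0. -0.  0.] w [ -7.1 -26.6  47.6] q [ 0.42  0.88 -0.67  2.1  -0.03  0.13  1.42] err 0.0 0.0
0
  d [5.  8.2 3.8] w [  0.  -0. -20.] q [ 0.32  0.61 -0.26  2.06 -0.77  0.54  0.52] err 0.0 0.0
  d [  1.6   5.8 -10.4] w [-0.  0.  0.] q [ 0.31  0.84 -0.47  2.1  -0.93  0.2   0.65] err 0.0 0.0
  d [ 0. -0.  0.] w [ -7.8 -29.   52. ] q [ 0.39  0.86 -0.6   2.1  -0.43  0.14  1.21] err 0.0 0.0
  d [ 0. -0.  0.] 
[... 163 characters left out ...]
7] err 0.0 0.0
  d [  1.6   5.8 -10.4] w [ 0. -0.  0.] q [ 0.34  0.85 -0.52  2.1  -0.78  0.17  0.85] err 0.0 0.0
  d [ 0. -0.  0.] w [ -7.8 -29.   52. ] q [ 0.4   0.87 -0.63  2.1  -0.27  0.14  1.4 ] err 0.0 0.0
  d [0. 0. 0.] w [ -7.1 -26.6  47.6] q [ 0.44  0.89 -0.71  2.09  0.2   0.14  1.89] err 0.0 0.0
40
  d [5.  8.2 3.8] w [ -1.7 -19.7  14.8] q [ 0.44  0.63 -0.47  2.05 -0.56  0.47  1.  ] err 0.0 0.0
  d [  1.6   5.8 -10.4] w [-0.  0.  0.] q [ 0.36  0.86 -0.56  2.1  -0.62  0.16  1.05] err 0.0 0.0
  d [ 0. -0.  0.] w [ -7.8 -29.   52. ] q [ 0.42  0.88 -0.66  2.1  -0.11  0.13  1.59] err 0.0 0.0
  d [ 0. -0.  0.] w [ -7.1 -26.6  47.6] q [ 0.46  0.9  -0.74  2.09  0.36  0.15  2.08] err 0.0 0.0
```

Emit:
step_arm(increments=[[[-0.51,0.22,-1.07],[0.64,-0.93,-1.72]],[[-0.51,0.22,-1.07],[0.64,-0.93,-1.72]],[[-0.51,0.22,-1.07],[0.64,-0.93,-1.72]],[[-0.51,0.22,-1.07],[0.64,-0.93,-1.72]],[[-0.51,0.22,-1.07],[0.64,-0.93,-1.72]],[[-0.51,0.22,-1.07],[0.64,-0.93,-1.72]],[[-0.51,0.22,-1.07],[0.64,-0.93,-1.72]],[[-0.51,0.22,-1.07],[0.64,-0.93,-1.72]],[[-0.51,0.22,-1.07],[0.64,-0.93,-1.72]],[[-0.51,0.22,-1.07],[0.64,-0.93,-1.72]]])

```text
clock: 9.2
tool_pos: [0.5476, 0.0709, 0.2842]
eef_rot: [0.56, 0.793, 0.051, -0.234]
contact_force: [-0.0, 0.0, -0.6]
opening: 0.498
finger_force: 0.0
```

Emit:
step_arm(increments=[[[-0.51,0.22,-1.07],[0.64,-0.93,-1.72]],[[-0.51,0.22,-1.07],[0.64,-0.93,-1.72]],[[-0.51,0.22,-1.07],[0.64,-0.93,-1.72]],[[-0.51,0.22,-1.07],[0.64,-0.93,-1.72]],[[-0.51,0.22,-1.07],[0.64,-0.93,-1.72]],[[-0.51,0.22,-1.07],[0.64,-0.93,-1.72]],[[-0.51,0.22,-1.07],[0.64,-0.93,-1.72]],[[-0.51,0.22,-1.07],[0.64,-0.93,-1.72]],[[-0.51,0.22,-1.07],[0.64,-0.93,-1.72]],[[-0.51,0.22,-1.07],[0.64,-0.93,-1.72]]])

```text
clock: 10.2
tool_pos: [0.4972, 0.0926, 0.1771]
eef_rot: [0.652, 0.713, 0.175, -0.19]
contact_force: [1.8, 0.7, 0.0]
opening: 0.499
finger_force: 0.0
```

Run:
```python
from fk import *
plan(HGR+.019*z95,R95)
im,d,W=cloud('wrist')
h=np.array([.4895,.1573,0]);L=np.stack([(W-h)@X,(W-h)@Y,W[...,2]],-1)
m=(abs(L[...,0])<.009)&(abs(L[...,1])<.03)&(L[...,2]>.06)&(L[...,2]<.095)
print(m.sum(),np.median(L[m],0).round(4),np.percentile(L[m],[3,97],axis=0).round(4))
```

```text
dpos cm [ -0.85   7.42 -13.01] rot deg [ 0.06  0.14 -0.13] q [ 0.23  0.68 -0.25  1.96 -0.6   0.67  0.62] F [1.8 0.7 0. ] t 10.2 open 0.499
256 [-0.0003 -0.002   0.0866] [[-0.0032 -0.0067  0.062 ]
 [ 0.0071  0.0037  0.0888]]
```

Emit:
step_arm(increments=[[[-0.08,0.75,-1.3],[0,0,0]],[[-0.08,0.75,-1.3],[0,0,0]],[[-0.08,0.75,-1.3],[0,0,0]],[[-0.08,0.75,-1.3],[0,0,0]],[[-0.08,0.75,-1.3],[0,0,0]],[[-0.08,0.75,-1.3],[0,0,0]],[[-0.07,0.75,-1.3],[0,0,0]],[[-0.06,0.75,-1.3],[0,0,0]],[[-0.06,0.75,-1.3],[0,0,0]],[[-0.06,0.75,-1.3],[0,0,0]]])

```text
clock: 11.25
tool_pos: [0.4907, 0.168, 0.0467]
eef_rot: [0.651, 0.713, 0.175, -0.19]
contact_force: [0.2, -0.2, -0.6]
opening: 0.503
finger_force: 0.0
```

```bash
python3 -c "
from fk import *
plan(HGR+.019*z95,R95)"
```

```text
dpos cm [-0.2  -0.12  0.03] rot deg [ 0.04  0.09 -0.19] q [ 0.18  0.93 -0.42  2.04 -0.74  0.28  0.73] F [ 0.2 -0.2 -0.6] t 11.25 open 0.503
```

Close on the bar, then pull along (-0.259, -0.966).

Emit:
step_arm(increments=[[[0,0,0],[0,0,0]],[[0,0,0],[0,0,0]],[[0,0,0],[0,0,0]],[[0,0,0],[0,0,0]],[[0,0,0],[0,0,0]],[[0,0,0],[0,0,0]],[[0,0,0],[0,0,0]],[[0,0,0],[0,0,0]],[[-0.13,-0.48,0],[0,0,0]],[[-0.13,-0.48,0],[0,0,0]]], fingers=0, grip_force=25)

```text
clock: 12.25
tool_pos: [0.4869, 0.1584, 0.0472]
eef_rot: [0.651, 0.713, 0.175, -0.192]
contact_force: [2.5, 1.5, 2.5]
opening: 0.117
finger_force: 25.0
```

Emit:
step_arm(increments=[[[-0.31,-1.16,0],[0,0,0]],[[-0.31,-1.16,0],[0,0,0]],[[-0.31,-1.16,0],[0,0,0]],[[-0.31,-1.16,0],[0,0,0]],[[-0.31,-1.16,0],[0,0,0]],[[-0.31,-1.16,0],[0,0,0]],[[-0.31,-1.16,0],[0,0,0]],[[-0.31,-1.16,0],[0,0,0]],[[-0.31,-1.16,0],[0,0,0]],[[-0.26,-0.97,0],[0,0,0]]])

```text
clock: 13.25
tool_pos: [0.4557, 0.0426, 0.0471]
eef_rot: [0.652, 0.713, 0.175, -0.192]
contact_force: [3.0, 2.0, 5.6]
opening: 0.115
finger_force: 25.0
```

Run:
```python
from fk import *
plan(HGR+.019*z95-.132*X,R95)
im,d,W=cloud('wrist');cv2.imwrite('pics/w2.png',im[...,::-1])
im,d,W=cloud('side'); cv2.imwrite('pics/s2.png',im[...,::-1])
```

```text
dpos cm [-0.12 -0.33 -0.01] rot deg [-0.03 -0.06 -0.09] q [ 0.41  0.92 -0.37  2.09 -0.63  0.37  0.86] F [3.  2.  5.6] t 13.25 open 0.115
```

View pics/w2.png

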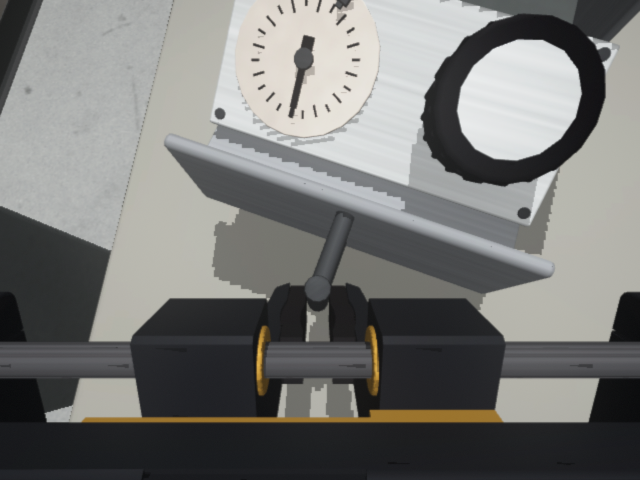

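The wrist view shows the tray out: handle gripped at (317,290), knob around (515,98), dial hub at (304,59), needle tip near (292,117), tab at (344,3) at the image edge. I'll nudge it to the stop, release and back off.

Emit:
step_arm(increments=[[[-0.1,-0.35,0],[0,0,0]],[[0,0,0],[0,0,0]],[[0,0,0],[0,0,0]],[[0,0,0],[0,0,0]],[[0,0,0],[0,0,0]],[[0,0,0],[0,0,0]],[[0,0,0],[0,0,0]],[[0,0,0],[0,0,0]],[[0,0,0],[0,0,0]],[[0,0,0],[0,0,0]]])

```text
clock: 14.35
tool_pos: [0.4553, 0.0412, 0.0472]
eef_rot: [0.651, 0.713, 0.175, -0.192]
contact_force: [4.4, 7.1, 2.0]
opening: 0.116
finger_force: 25.0
```

Emit:
step_arm(increments=[[[0,0,0],[0,0,0]],[[0,0,0],[0,0,0]],[[0,0,0],[0,0,0]],[[0.05,-0.65,1.1],[0,0,0]],[[0.1,-1.3,2.2],[0,0,0]],[[0.1,-1.3,2.2],[0,0,0]],[[0.1,-1.3,2.2],[0,0,0]],[[0.1,-1.3,2.2],[0,0,0]],[[0.1,-1.3,2.2],[0,0,0]],[[0,0,0],[0,0,0]]], fingers=0.45)

```text
clock: 15.35
tool_pos: [0.4614, -0.0344, 0.169]
eef_rot: [0.653, 0.712, 0.174, -0.189]
contact_force: [0.7, 0.2, -0.6]
opening: 0.446
finger_force: 0.0
```

Run:
```python
from fk import *
plan(HGR+.019*z95-.132*X,R95)
im,d,W=cloud('wrist');cv2.imwrite('pics/w3.png',im[...,::-1]); np.savez('w3',im=im,W=W)
```

```text
dpos cm [ -0.69   7.37 -12.2 ] rot deg [0.22 0.13 0.06] q [ 0.47  0.69 -0.23  1.96 -0.5   0.76  0.78] F [ 0.7  0.2 -0.6] t 15.35 open 0.446
```

View pics/w3.png

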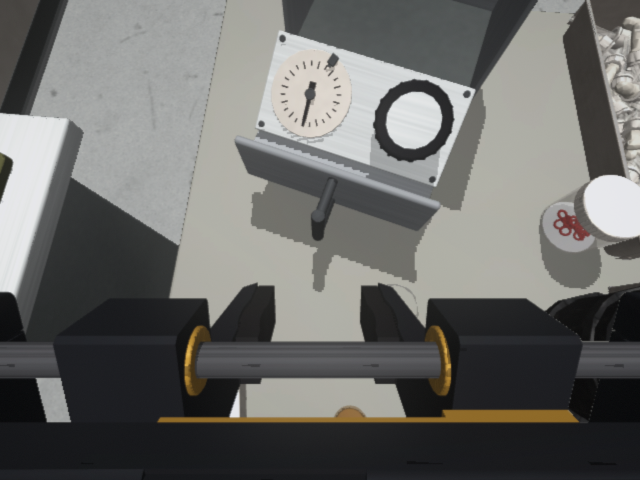

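The wrist view shows the tray out, dial hub at (310,94), needle tip at (304,126), tab at (333,61), knob at (413,120). Measuring them on the panel plane.

```bash
cat > dial.py <<'E'
from fk import *
NX=-.5*X+.866025*Z; UP=.866025*X+.5*Z   # panel normal, up-slope
def pc(W): return np.stack([W@UP,W@Y,W@NX],-1)
def measure(im,W,knob=True):
    L=pc(W); a=L.reshape(-1,3)
    hsv=cv2.cvtColor(im,cv2.COLOR_RGB2HSV).astype(int); g=hsv[...,2]
    # dial face: cream (R-B>12), bright
    cr=((im[...,0].astype(int)-im[...,2])>18)&(g>170)
    n,lab,stt,cen=cv2.connectedComponentsWithStats(cv2.morphologyEx(cr.astype(np.uint8),cv2.MORPH_CLOSE,np.ones((3,3))))
    k=1+np.argmax(stt[1:,4]); m=lab==k
    cs,_=cv2.findContours(m.astype(np.uint8),cv2.RETR_EXTERNAL,cv2.CHAIN_APPROX_NONE); c=max(cs,key=cv2.contourArea)
    full=np.zeros_like(m,np.uint8);cv2.drawContours(full,[cv2.convexHull(c)],-1,1,-1)
    h=np.nanmedian(L[m][:,2]); (u,v),ax,_=cv2.fitEllipse(cv2.convexHull(c)); print('dial px',round(u,1),round(v,1),np.round(ax,1),'n',h.round(4))
    P=L[m]; P=P[abs(P[:,2]-h)<.004]
    return h,full,L,g,(u,v)
E
python3 - <<'E'
from dial import *
S=np.load('w3.npz');im,W=S['im'],S['W']
h,full,L,g,(u,v)=measure(im,W)
f,cx,cy,R,t=cal('wrist');o=-R.T@t
def onp(u,v,h):
    w=R.T@np.array([(u-cx)/f,(v-cy)/f,1]);return pc(o+w*((h-o@NX)/(w@NX)))
c=onp(u,v,h);print('centre',c)
def ang(p): d=p-c; return np.arctan2(d[1],d[0])  # up-slope=0, left(+Y)=+ => anticlockwise seen from the front/top
# dark pixels on dial
vv,uu=np.nonzero((g<90))
P=np.array([onp(a,b,h) for a,b in zip(uu,vv) if abs(a-u)<60 and abs(b-v)<60]);d=P-c;rr=np.hypot(d[:,0],d[:,1])
th=np.arctan2(d[:,1],d[:,0])
nd=(rr>.015)&(rr<.0275)&(abs(np.abs(th)-np.pi)<.6);tb=(rr>.0285)&(rr<.0385)&(abs(th)<.9)
mean=lambda m:np.arctan2(d[m,1].mean(),d[m,0].mean())
print('needle',mean(nd)+np.pi if mean(nd)<0 else mean(nd)-np.pi,nd.sum(),rr[nd].max(),'tab',mean(tb),tb.sum())
# knob: expected at c - .092Y ; black ring pixels and cap
q=(abs(L[...,1]-c[1]+.092)<.04)&(abs(L[...,0]-c[0])<.045)
hh=L[...,2][q];top=np.percentile(hh,95);print('top above dial',top-h)
m=q&(abs(L[...,2]-top)<.004);A=L[m];
(x,y),rad=cv2.minEnclosingCircle(np.ascontiguousarray(A[:,:2],dtype=np.float32));lo,hi=np.percentile(A[:,:2],[1,99],axis=0);print('knob',x-c[0],y-c[1],rad,(lo+hi)/2-c[:2],(hi-lo)/2)
k=c+[0,-.092,0];w=k[0]*UP+k[1]*Y+(h-.0025+.027)*NX;print('knob_grip via dial',w)
xy=(lo+hi)/2;w=xy[0]*UP+xy[1]*Y+(h-.0025+.027)*NX;print('knob_grip',w)
E
```

```text
dial px 188.9 351.6 [ 4.9 31.8] n 0.2186
centre [ 0.18498744 -0.44036655  0.21857314]
needle -0.39381508206834415 709 0.02290786823062999 tab nan 0
top above dial 0.010868443583179732
knob 0.011777907152252742 -0.0644830009639189 0.0135818962007761 [ 0.0122947  -0.06404642] [0.00428503 0.01185962]
knob_grip via dial [ 0.5242344  -0.10043697  0.30300113]
knob_grip [ 0.4999891  -0.08291735  0.30914848]<stdin>:14: RuntimeWarning: Mean of empty slice.
  ret = ret.dtype.type(ret / rcount)
```

```bash
python3 - <<'E'
t=open('dial.py').read()
t=t.replace("&(g>170)","&(g>150);cr[230:]=0").replace(">18)",">12)")
t+='''
def full_measure(im,W,C):
    h,full,L,g,(u,v)=measure(im,W)
    f,cx,cy,R,t=C;o=-R.T@t
    def onp(u,v,h):
        w=R.T@np.array([(u-cx)/f,(v-cy)/f,1]);return pc(o+w*((h-o@NX)/(w@NX)))
    c=onp(u,v,h)
    vv,uu=np.nonzero((g<90))
    P=np.array([onp(a,b,h) for a,b in zip(uu,vv) if abs(a-u)<70 and abs(b-v)<70]);d=P-c;rr=np.hypot(d[:,0],d[:,1]);th=np.arctan2(d[:,1],d[:,0])
    out={}
    for nm,lo,hi in(('needle',.012,.0275),('tab',.0295,.0365)):
        m=(rr>lo)&(rr<hi); hist,e=np.histogram(th[m],72,(-np.pi,np.pi)); k=np.argmax(hist+np.roll(hist,1)+np.roll(hist,-1)); t0=(e[k]+e[k+1])/2
        m&=abs((th-t0+np.pi)%(2*np.pi)-np.pi)<.25
        out[nm]=np.arctan2(d[m,1].mean(),d[m,0].mean()); print(nm,'dir',round(out[nm],3),m.sum(),'rmax',rr[m].max().round(4))
    print('centre world',(c[0]*UP+c[1]*Y+h*NX).round(4)); 
    e=(out['tab']-out['needle']+np.pi)%(2*np.pi)-np.pi
    print('needle angle',round((out['needle']+2*np.pi)%(2*np.pi)-np.pi,3),'mark',round(out['tab'],3),'short gap needle->tab',round(e,3),'knob',round(e/1.4,3))
    return h,c,L,g
'''
open('dial.py','w').write(t)
E
python3 - <<'E'
from dial import *
S=np.load('w3.npz');im,W=S['im'],S['W']
h,c,L,g=full_measure(im,W,cal('wrist'))
q=(abs(L[...,1]-c[1]+.092)<.045)&(abs(L[...,0]-c[0])<.05)&(L[...,2]-h>.033)&(L[...,2]-h<.045)
A=L[q];lo,hi=np.percentile(A[:,:2],[1,99],axis=0);print('knob top off',(lo+hi)/2-c[:2],(hi-lo)/2,np.median(A[:,2])-h)
k=c+[0,-.092,0];print('grip via dial',(k[0]*UP+k[1]*Y+(h+.0245)*NX).round(4))
xy=(lo+hi)/2;print('grip',(xy[0]*UP+xy[1]*Y+(h+.0245)*NX).round(4))
E
```

```text
dial px 310.9 93.0 [79.  87.1] n -0.0476
needle dir 3.133 45 rmax 0.0273
tab dir -0.335 59 rmax 0.0362
centre world [0.4402 0.1475 0.0931]
needle angle -0.009 mark -0.335 short gap needle->tab 2.815 knob 2.011
knob top off [-0.00186524 -0.09292067] [0.02760175 0.02760431] 0.03763485972386675
grip via dial [0.5259 0.1118 0.1143]
grip [0.5264 0.11   0.1134]
```

Run:
```python
from sim import *
S=np.load('w3.npz');W=S['W'];xx=W@X;z=W[...,2]
y=W@Y
m=(z>.075)&(z<.1)&(xx>.17)&(xx<.235)&(y<-.44)&(y>-.52)
for a in np.arange(.176,.236,.004):
    k=m&(abs(xx-a)<.002); print(round(a,3),k.sum(),np.median(z[k]).round(4) if k.any() else '')
q=r.get_state()['q'];kn=np.array([.526,.111,.1138])
for phi in (-30,-15,0,15):
    print(phi);q1=way(q,[(kn+.019*ZT-.10*ZT,Rt(phi),15),(kn+.019*ZT,Rt(phi),10),(kn+.019*ZT,Rt(phi+60),10),(kn+.019*ZT,Rt(phi+115),10)])
```

```text
0.176 0 
0.18 0 
0.184 0 
0.188 755 0.0832
0.192 503 0.0902
0.196 187 0.0901
0.2 0 
0.204 0 
0.208 0 
0.212 0 
0.216 2 0.0982
0.22 4 0.096
0.224 8 0.0893
0.228 73 0.0754
0.232 298 0.0763
-30
  d [ 5.5 10.5  1.6] w [  1.4  15.2 -45.9] q [ 0.2   0.63 -0.13  2.07 -0.93  0.56  0.14] err 0.0 0.0
  d [ 1.3  4.8 -8.7] w [-0.  0.  0.] q [ 0.28  0.83 -0.44  2.09 -0.99  0.22  0.17] err 0.0 0.0
  d [ 0. -0.  0.] w [ -7.8 -29.   52. ] q [ 0.36  0.85 -0.58  2.09 -0.51  0.15  0.74] err 0.0 0.0
  d [0. 0. 0.] w [ -7.1 -26.6  47.6] q [ 0.41  0.88 -0.67  2.09 -0.04  0.14  1.24] err 0.0 0.0
-15
  d [ 5.5 10.5  1.6] w [  0.8   7.5 -33. ] q [ 0.25  0.63 -0.21  2.07 -0.87  0.52  0.34] err 0.0 0.0
  d [ 1.3  4.8 -8.7] w [-0.  0.  0.] q [ 0.28  0.82 -0.44  2.09 -0.99  0.22  0.44] err 0.0 0.0
  d [ 0. -0.  0.] w [ -7.8 -29.   52. ] q [ 0.36  0.85 -0.58  2.09 -0.51  0.15  1.01] err 0.0 0.0
  d [ 0. -0.  0.] w [ -7.1 -26.6  47.6] q [ 0.41  0.88 -0.67  2.09 -0.04  0.14  1.51] err 0.0 0.0
0
  d [ 5.5 10.5  1.6] w [  0.1  -0.  -20. ] q [ 0.29  0.64 -0.28  2.06 -0.8   0.49  0.53] err 0.0 0.0
  d [ 1.3  4.8 -8.7] w [-0.  0.  0.] q [ 0.29  0.83 -0.46  2.09 -0.93  0.21  0.64] err 0.0 0.0
  d [ 0. -0.  0.] w [ -7.8 -29.   52. ] q [ 0.37  0.86 -0.6   2.09 -0.44  0.15  1.2 ] err 0.0 0.0
  d [ 0. -0.  0.] w [ -7.1 -26.6  47.6] q [ 0.42  0.88 -0.68  2.09  0.03  0.14  1.7 ] err 0.0 0.0
15
  d [ 5.5 10.5  1.6] w [-0.5 -7.5 -7. ] q [ 0.34  0.64 -0.36  2.06 -0.72  0.46  0.71] err 0.0 0.0
  d [ 1.3  4.8 -8.7] w [ 0. -0. -0.] q [ 0.32  0.84 -0.5   2.09 -0.82  0.19  0.79] err 0.0 0.0
  d [ 0. -0.  0.] w [ -7.8 -29.   52. ] q [ 0.38  0.86 -0.62  2.09 -0.31  0.14  1.34] err 0.0 0.0
  d [0. 0. 0.] w [ -7.1 -26.6  47.6] q [ 0.43  0.89 -0.7   2.09  0.16  0.15  1.83] err 0.0 0.0
```

The plate's back edge is only about 197 mm along X, so fingers pointing down-slope would touch it. I'll turn in three grips of about 38° each, starting from phi≈0, and approach the knob now.

Emit:
step_arm(increments=[[[0.55,1.05,0.16],[0,0,-2]],[[0.55,1.05,0.16],[0,0,-2]],[[0.55,1.05,0.16],[0,0,-2]],[[0.55,1.05,0.16],[0,0,-2]],[[0.55,1.05,0.16],[0,0,-2]],[[0.55,1.05,0.16],[0,0,-2]],[[0.55,1.05,0.16],[0,0,-2]],[[0.55,1.05,0.16],[0,0,-2]],[[0.55,1.05,0.16],[0,0,-2]],[[0.55,1.05,0.16],[0,0,-2]]], fingers=1)

```text
clock: 16.4
tool_pos: [0.5156, 0.0746, 0.1838]
eef_rot: [0.766, 0.588, 0.205, -0.158]
contact_force: [-0.1, 1.0, 0.1]
opening: 1.0
finger_force: 0.0
```

```bash
echo 'KN=np.array([.526,.111,.1138])' >> fk.py
python3 - <<'E'
from dial import *
plan(KN+.019*ZT,Rt(0))
C=cal('wrist');im,d,W=cloud('wrist');L=pc(W);k=pc(KN)
g=cv2.cvtColor(im,cv2.COLOR_RGB2GRAY)
q=(abs(L[...,1]-k[1])<.036)&(abs(L[...,0]-k[0])<.036)&(abs(L[...,2]-k[2]-.013)<.004)
A=L[q];lo,hi=np.percentile(A[:,:2],[1,99],axis=0);print('knob err (up,Y)',(lo+hi)/2-k[:2],(hi-lo)/2,np.median(A[:,2])-k[2],len(A))
E
```

```text
dpos cm [ 1.29  4.56 -8.64] rot deg [-0.03 -0.08 -0.  ] q [ 0.29  0.64 -0.29  2.06 -0.8   0.49  0.52] F [-0.1  1.   0.1] t 16.4 open 1.0
knob err (up,Y) [ 0.0001807  -0.00076828] [0.02749277 0.02751295] 0.013226806689941698 4820
```

Emit:
step_arm(increments=[[[0.16,0.55,-1.05],[0,0,0]],[[0.16,0.55,-1.05],[0,0,0]],[[0.16,0.55,-1.05],[0,0,0]],[[0.16,0.55,-1.05],[0,0,0]],[[0.16,0.55,-1.05],[0,0,0]],[[0.16,0.55,-1.05],[0,0,0]],[[0.16,0.55,-1.05],[0,0,0]],[[0.15,0.55,-1.05],[0,0,0]],[[0,0,0],[0,0,0]],[[0,0,0],[0,0,0]]])

```text
clock: 17.45
tool_pos: [0.5279, 0.1176, 0.0996]
eef_rot: [0.766, 0.589, 0.205, -0.159]
contact_force: [0.4, -0.8, 1.4]
opening: 1.003
finger_force: 0.0
```

Emit:
step_arm(increments=[[[0,0,0],[0,0,0]],[[0,0,0],[0,0,0]],[[0,0,0],[0,0,0]],[[0,0,0],[0,0,0]],[[0,0,0],[0,0,0]],[[0,0,0],[0,0,0]],[[0,0,0],[0,0,0]],[[0,0,0],[0,0,0]],[[0,0,0],[0,0,0]],[[0,0,0],[0,0,0]]], fingers=0, grip_force=15)

```text
clock: 18.45
tool_pos: [0.5285, 0.1173, 0.0997]
eef_rot: [0.766, 0.589, 0.205, -0.158]
contact_force: [1.8, -3.1, 2.8]
opening: 0.115
finger_force: 2.0
```

```bash
python3 -c "
from fk import *
plan(KN+.016*ZT,Rt(0))
print(np.degrees((Rt(38.4)*Rt(0).inv()).as_rotvec()))"
```

```text
dpos cm [-0.05  0.14  0.03] rot deg [ 0.   -0.03 -0.12] q [ 0.3   0.82 -0.46  2.09 -0.91  0.22  0.62] F [ 1.8 -3.1  2.8] t 18.45 open 0.115
[ -4.96932567 -18.54577586  33.25536   ]
```

The fingers closed past 60 mm, which I did not expect, so I'll look.

Run:
```python
from dial import *
st()
a=r.snapshot('side')[0][120:300,180:380];b=r.snapshot('wrist')[0]
cv2.imwrite('pics/c4.png',np.hstack([cv2.resize(a,(420,378)),cv2.resize(b,(504,378))[:, :380]])[...,::-1])
```

```text
{'clock': 18.45, 'q': [0.296, 0.824, -0.457, 2.091, -0.91, 0.221, 0.623], 'tool_pos': [0.529, 0.117, 0.1], 'eef_rot': [0.766, 0.589, 0.205, -0.158], 'contact_force': [1.785, -3.074, 2.767], 'opening': 0.115, 'finger_force': 1.974}
```

View pics/c4.png

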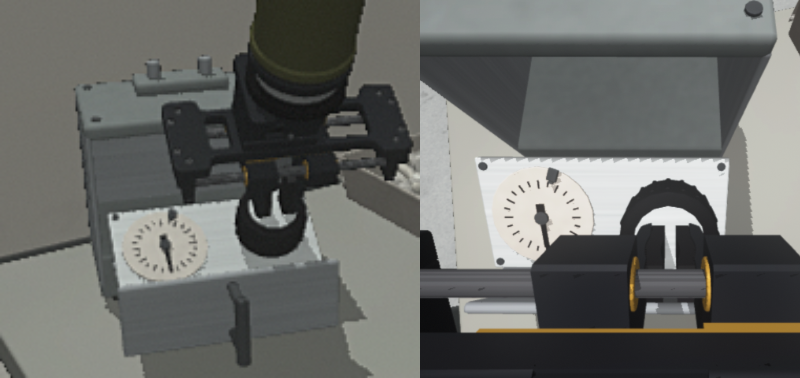

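Run:
```python
from dial import *
im,d,W=cloud('side');L=pc(W);k=pc(KN)
D_=(L-k)*1000
for v in range(196,246,3):
    print(v,[tuple(int(x) if x==x else 0 for x in D_[v,u])+(int(im[v,u].mean()),) for u in range(296,326,4)])
```

```text
196 [(-24, 36, 112, 25), (-19, 28, 104, 43), (-19, 21, 104, 54), (-19, 15, 103, 49), (-20, 8, 102, 41), (113, -49, -71, 54), (-7, -10, 83, 29), (-23, -11, 103, 36)]
199 [(160, -21, -136, 84), (-23, 28, 102, 33), (-25, 22, 103, 37), (-25, 16, 102, 37), (-26, 9, 102, 31), (-22, 1, 96, 50), (-23, -5, 96, 61), (-26, -10, 99, 37)]
202 [(-23, 34, 95, 61), (-28, 29, 100, 38), (-30, 24, 103, 38), (-32, 18, 104, 37), (-32, 10, 102, 38), (-27, 2, 95, 60), (-27, -4, 93, 51), (-30, -10, 96, 52)]
205 [(-28, 35, 93, 47), (-31, 30, 96, 50), (-33, 24, 98, 33), (-34, 17, 98, 31), (-34, 11, 97, 31), (-7, -6, 60, 48), (-11, -11, 64, 30), (-31, -11, 89, 34)]
208 [(149, -21, -154, 89), (-33, 30, 91, 29), (-35, 23, 92, 30), (-36, 17, 93, 30), (-34, 10, 90, 33), (-10, -6, 55, 28), (-12, -12, 56, 32), (-34, -10, 85, 25)]
211 [(137, -18, -149, 62), (-34, 29, 85, 29), (-33, 22, 82, 33), (-12, 8, 51, 30), (0, -3, 33, 34), (-9, -7, 44, 27), (-11, -14, 46, 33), (59, -51, -53, 96)]
214 [(11, 21, 13, 32), (9, 14, 14, 198), (-11, 14, 43, 31), (-10, 6, 39, 31), (-6, -2, 33, 28), (-11, -7, 39, 29), (-11, -15, 38, 31)
[... 923 characters left out ...]
, -15, 4, 29), (-18, -26, -9, 66)]
235 [(-16, 24, -12, 26), (-23, 19, -3, 29), (-28, 14, 3, 31), (-33, 8, 9, 31), (-32, 0, 6, 31), (-31, -7, 3, 33), (-27, -16, -5, 26), (-14, -30, -26, 132)]
238 [(-13, 22, -26, 123), (-22, 18, -13, 29), (-26, 12, -9, 30), (-30, 6, -4, 27), (-32, 0, -3, 31), (-30, -9, -8, 28), (-25, -18, -17, 72), (-21, -28, -26, 132)]
241 [(-20, 24, -26, 125), (-22, 17, -24, 135), (-27, 11, -18, 33), (-30, 4, -15, 24), (-31, -1, -14, 17), (-25, -12, -26, 104), (-27, -19, -24, 136), (-26, -27, -28, 137)]
244 [(-26, 25, -26, 166), (-28, 18, -25, 133), (-29, 11, -24, 136), (-29, 3, -26, 140), (-30, -3, -26, 138), (-32, -10, -25, 137), (-31, -18, -28, 138), (-34, -25, -25, 136)]
```

Emit:
step_arm(increments=[[[0,0,0],[0,0,0]],[[0,0,0],[0,0,0]],[[0,0,0],[0,0,0]],[[0,0,0],[0,0,0]],[[0,0,0],[0,0,0]],[[0,0,0],[0,0,0]],[[0,0,0],[0.5,1.9,-3.5]],[[0,0,0],[-0.5,-1.9,3.5]],[[0,0,0],[-0.5,-1.9,3.5]],[[0,0,0],[-0.5,-1.9,3.5]]])

```text
clock: 19.6
tool_pos: [0.5261, 0.1183, 0.0993]
eef_rot: [0.721, 0.643, 0.214, -0.145]
contact_force: [-0.2, -2.2, 1.5]
opening: 0.004
finger_force: 1.4
```

Run:
```python
from dial import *
st()
C=cal('wrist');im,d,W=cloud('wrist');full_measure(im,W,C)
```

```text
{'clock': 19.6, 'q': [0.311, 0.83, -0.484, 2.091, -0.832, 0.211, 0.689], 'tool_pos': [0.526, 0.118, 0.099], 'eef_rot': [0.721, 0.643, 0.214, -0.145], 'contact_force': [-0.223, -2.17, 1.469], 'opening': 0.004, 'finger_force': 1.42}
dial px 130.0 218.2 [47.7 72. ] n -0.0487
needle dir -2.229 140 rmax 0.0274
tab dir -0.493 210 rmax 0.0365
centre world [0.4296 0.1667 0.1009]
needle angle 0.912 mark -0.493 short gap needle->tab 1.737 knob 1.241
```

Run:
```python
from dial import *
W=np.load('w3.npz')['W'];T=(W-np.array([.4614,-.0344,.169]))@Rn.from_quat([.653,.712,.174,-.189]).as_matrix()*1000
for (u,v) in [(262,288),(268,292),(265,310),(255,330),(370,290),(375,310),(385,330),(262,345)]: print((u,v),T[v,u].round(0))
m=(abs(T[...,0])<25)&(abs(T[...,1])<70)&(T[...,2]>-60)&(T[...,2]<15);print(m.sum(),np.percentile(T[m],[1,50,99],axis=0).round(0))
C=cal('wrist');s=r.get_state();R0=Rn.from_quat(s['eef_rot']).as_matrix()
im,d,W=cloud('side');T=(W-s['tool_pos'])@R0*1000
m=(abs(T[...,0])<25)&(abs(T[...,1])<40)&(T[...,2]>-70)&(T[...,2]<15)&(im.mean(2)<70)
for a in range(-70,10,8):
    k=m&(abs(T[...,2]-a)<4);print(a,k.sum(),np.percentile(T[k],[5,95],axis=0).round(0).tolist() if k.any() else '')
```

```text
(262, 288) [ 11. -23. -32.]
(268, 292) [ 11. -20. -36.]
(265, 310) [ 10. -19. -51.]
(255, 330) [ 11. -20. -70.]
(370, 290) [ 11.  24. -35.]
(375, 310) [ 10.  24. -53.]
(385, 330) [ 10.  25. -68.]
(262, 345) [  29.  -11. -107.]
3285 [[ -6. -33. -60.]
 [ 11. -18. -48.]
 [ 13.  36. -29.]]
-70 9 [[-12.0, 8.0, -70.0], [-9.0, 16.0, -66.0]]
-62 32 [[-12.0, -14.0, -65.0], [-9.0, 16.0, -58.0]]
-54 57 [[-12.0, -15.0, -58.0], [3.0, 14.0, -50.0]]
-46 48 [[-11.0, -14.0, -50.0], [7.0, 13.0, -42.0]]
-38 43 [[-11.0, -13.0, -42.0], [-1.0, 12.0, -35.0]]
-30 227 [[-24.0, -25.0, -32.0], [18.0, 28.0, -27.0]]
-22 46 [[-24.0, -27.0, -26.0], [6.0, 23.0, -19.0]]
-14 43 [[-24.0, -27.0, -18.0], [10.0, 19.0, -10.0]]
-6 38 [[-23.0, -27.0, -10.0], [5.0, 22.0, -3.0]]
2 20 [[-24.0, -27.0, -2.0], [3.0, -12.0, 2.0]]
```

The depth data shows the real fingertips end about 30 mm short of the reported TCP, so the fingers closed above the knob cap. I'll correct for this tool offset, back off, reopen and recheck the knob and dial.

Emit:
step_arm(increments=[[[-0.13,-0.48,0.87],[0,0,0]],[[-0.13,-0.48,0.87],[0,0,0]],[[-0.13,-0.48,0.87],[0,0,0]],[[-0.13,-0.48,0.87],[0,0,0]],[[-0.13,-0.48,0.87],[0,0,0]],[[-0.13,-0.48,0.87],[0,0,0]],[[-0.13,-0.48,0.87],[0.5,1.9,-3.5]],[[-0.13,-0.48,0.87],[0.5,1.9,-3.5]],[[0,0,0],[0,0,0]],[[0,0,0],[0,0,0]]], fingers=1)

```text
clock: 20.7
tool_pos: [0.5176, 0.0792, 0.1695]
eef_rot: [0.765, 0.59, 0.205, -0.158]
contact_force: [-0.5, 0.0, -0.0]
opening: 0.893
finger_force: 0.0
```

Run:
```python
from sim import *
from dial import *
C=cal('wrist');im,d,W=cloud('wrist');h,c,L,g=full_measure(im,W,C);k=pc(KN)
q=(abs(L[...,1]-k[1])<.036)&(abs(L[...,0]-k[0])<.036)&(abs(L[...,2]-k[2]-.013)<.004)
A=L[q];lo,hi=np.percentile(A[:,:2],[1,99],axis=0);print('knob err (up,Y)',(lo+hi)/2-k[:2],(hi-lo)/2,np.median(A[:,2])-k[2],len(A))
s=r.get_state();T=(W-s['tool_pos'])@Rn.from_quat(s['eef_rot']).as_matrix()*1000
m=(abs(T[...,0])<14)&(abs(abs(T[...,1])-50)<14)&(T[...,2]>-60)&(T[...,2]<5);print('tips z',np.percentile(T[m][:,2],[90,97,99,99.8]).round(1))
plan(KN+.046*ZT,Rt(0))
way(np.array(s['q']),[(KN+.046*ZT,Rt(0),10),(KN+.046*ZT,Rt(20),10),(KN+.046*ZT,Rt(38.4),10)])
way(np.array(s['q']),[(KN+.046*ZT,Rt(-30),10),(KN+.046*ZT,Rt(0),10),(KN+.046*ZT,Rt(38.4),10)])
```

```text
dial px 202.1 234.0 [78.6 89.7] n -0.0487
needle dir -3.141 66 rmax 0.0269
tab dir -0.381 32 rmax 0.0326
centre world [0.4426 0.1519 0.0946]
needle angle 0.0 mark -0.381 short gap needle->tab 2.761 knob 1.972
knob err (up,Y) [ 0.00196956 -0.00080922] [0.02744462 0.02743459] 0.012101389124746575 5387
tips z [-33.5 -30.3 -29.3 -28.2]
dpos cm [ 1.45  5.38 -9.52] rot deg [-0.02 -0.05 -0.25] q [ 0.3   0.67 -0.32  2.07 -0.81  0.44  0.53] F [ 0.9  0.5 -0.8] t 20.75 open 0.937
  d [ 1.5  5.4 -9.5] w [-0.  -0.  -0.2] q [ 0.3   0.89 -0.52  2.09 -0.93  0.13  0.64] err 0.0 0.0
  d [ 0. -0.  0.] w [-2.6 -9.7 17.3] q [ 0.32  0.9  -0.56  2.09 -0.76  0.11  0.82] err 0.0 0.0
  d [ 0. -0.  0.] w [-2.4 -8.9 15.9] q [ 0.33  0.9  -0.58  2.09 -0.6   0.1   0.99] err 0.0 0.0
  d [ 1.5  5.4 -9.5] w [  3.8  14.5 -26.2] q [ 0.29  0.89 -0.51  2.09 -0.97  0.13  0.16] err 0.0 0.0
  d [ 0. -0.  0.] w [ -3.9 -14.5  26. ] q [ 0.32  0.9  -0.56  2.09 -0.72  0.11  0.43] err 0.0 0.0
  d [ 0. -0.  0.] w [ -5.  -18.5  33.3] q [ 0.35  0.91 -0.61  2.09 -0.39  0.09  0.78] err 0.0 0.0
```

Emit:
step_arm(increments=[[[0.15,0.54,-0.95],[0.47,1.74,-3.1]],[[0.15,0.54,-0.95],[0.47,1.74,-3.1]],[[0.15,0.54,-0.95],[0.47,1.74,-3.1]],[[0.15,0.54,-0.95],[0.47,1.74,-3.1]],[[0.15,0.54,-0.95],[0.47,1.74,-3.1]],[[0.14,0.54,-0.95],[0,0,0]],[[0.14,0.54,-0.95],[0,0,0]],[[0.14,0.54,-0.95],[0,0,0]],[[0.14,0.54,-0.95],[0,0,0]],[[0.14,0.54,-0.95],[0,0,0]]], fingers=1)

```text
clock: 21.75
tool_pos: [0.5319, 0.1338, 0.0734]
eef_rot: [0.848, 0.463, 0.178, -0.189]
contact_force: [-0.8, -1.5, 0.1]
opening: 0.996
finger_force: 0.0
```

Run:
```python
from sim import *
plan(KN+.046*ZT,Rt(-18))
way(np.array(r.get_state()['q']),[(KN+.046*ZT,Rt(-18),4),(KN+.046*ZT,Rt(39.6),12),(KN+.046*ZT,Rt(-18),12)])
```

```text
dpos cm [ 0.01 -0.06  0.05] rot deg [-0.13 -0.07 -0.3 ] q [ 0.29  0.89 -0.51  2.09 -0.96  0.14  0.36] F [-0.8 -1.5  0.1] t 21.75 open 0.996
  d [ 0.  -0.   0.1] w [-0.1 -0.1 -0.3] q [ 0.3   0.89 -0.52  2.09 -0.96  0.13  0.36] err 0.0 0.0
  d [0. 0. 0.] w [ -7.5 -27.8  49.9] q [ 0.34  0.91 -0.6   2.09 -0.47  0.09  0.88] err 0.0 0.0
  d [ 0. -0.  0.] w [  7.5  27.8 -49.9] q [ 0.29  0.89 -0.52  2.09 -0.96  0.13  0.36] err 0.0 0.0
```

Emit:
step_arm(increments=[[[0,0,0],[0,0,0]],[[0,0,0],[0,0,0]],[[0,0,0],[0,0,0]],[[0,0,0],[0,0,0]],[[0,0,0],[0,0,0]],[[0,0,0],[0,0,0]],[[0,0,0],[0,0,0]],[[0,0,0],[0,0,0]],[[0,0,0],[0,0,0]],[[0,0,0],[-0.31,-1.16,2.08]]], fingers=0, grip_force=15)

```text
clock: 22.75
tool_pos: [0.5323, 0.1333, 0.0745]
eef_rot: [0.838, 0.481, 0.182, -0.185]
contact_force: [-0.6, -1.7, 4.8]
opening: 0.671
finger_force: 15.0
```

Gripped at about 59 mm. Turning.

Emit:
step_arm(increments=[[[0,0,0],[-0.72,-2.66,4.78]],[[0,0,0],[-0.72,-2.66,4.78]],[[0,0,0],[-0.72,-2.66,4.78]],[[0,0,0],[-0.72,-2.66,4.78]],[[0,0,0],[-0.72,-2.66,4.78]],[[0,0,0],[-0.72,-2.66,4.78]],[[0,0,0],[-0.72,-2.66,4.78]],[[0,0,0],[-0.72,-2.66,4.78]],[[0,0,0],[-0.72,-2.66,4.78]],[[0,0,0],[-0.72,-2.66,4.78]]])

```text
clock: 23.75
tool_pos: [0.5314, 0.1337, 0.0743]
eef_rot: [0.518, 0.815, 0.245, -0.079]
contact_force: [-1.9, -1.8, 4.8]
opening: 0.673
finger_force: 15.0
```

Run:
```python
from sim import *
plan(KN+.046*ZT,Rt(39.6))
cv2.imwrite('pics/side5.png',r.snapshot('side')[0][...,::-1])
```

```text
dpos cm [ 0.06 -0.04 -0.03] rot deg [ 0.17 -0.04 -0.51] q [ 0.34  0.9  -0.59  2.09 -0.48  0.1   0.89] F [-1.9 -1.8  4.8] t 23.75 open 0.673
```

Emit:
step_arm(increments=[[[0,0,0],[0,0,0]],[[0,0,0],[0,0,0]],[[0,0,0],[0,0,0]],[[0,0,0],[0,0,0]],[[0,0,0],[0.72,2.66,-4.78]],[[0,0,0],[0.72,2.66,-4.78]],[[0,0,0],[0.72,2.66,-4.78]],[[0,0,0],[0.72,2.66,-4.78]],[[0,0,0],[0.72,2.66,-4.78]],[[0,0,0],[0.72,2.66,-4.78]]], fingers=0.84)

```text
clock: 24.8
tool_pos: [0.5321, 0.1333, 0.0741]
eef_rot: [0.732, 0.63, 0.213, -0.147]
contact_force: [-0.4, 0.4, 0.9]
opening: 0.838
finger_force: 0.0
```

Emit:
step_arm(increments=[[[0,0,0],[0.72,2.66,-4.78]],[[0,0,0],[0.72,2.66,-4.78]],[[0,0,0],[0.72,2.66,-4.78]],[[0,0,0],[0.72,2.66,-4.78]],[[0,0,0],[0.36,1.33,-2.4]],[[0,0,0],[0,0,0]],[[0,0,0],[0,0,0]],[[0,0,0],[0,0,0]],[[0,0,0],[0,0,0]],[[0,0,0],[0,0,0]]])

```text
clock: 25.8
tool_pos: [0.532, 0.1333, 0.0742]
eef_rot: [0.849, 0.46, 0.177, -0.19]
contact_force: [0.0, 0.6, 0.4]
opening: 0.836
finger_force: 0.0
```

Run:
```python
from sim import *
from dial import *
plan(KN+.046*ZT,Rt(-18))
C=cal('side');im,d,W=cloud('side')
im0=im[145:270,210:335]
cv2.imwrite('pics/c6.png',cv2.resize(im[150:290,200:360],(800,600)[:2],interpolation=cv2.INTER_CUBIC)[...,::-1])
C=cal('wrist');im,d,W=cloud('wrist');cv2.imwrite('pics/w6.png',im[...,::-1]); np.savez('w6',im=im,W=W)
```

```text
dpos cm [-0.01 -0.   -0.03] rot deg [-0.15 -0.22  0.07] q [ 0.3   0.89 -0.52  2.09 -0.94  0.14  0.33] F [0.  0.6 0.4] t 25.8 open 0.836
```

View pics/c6.png

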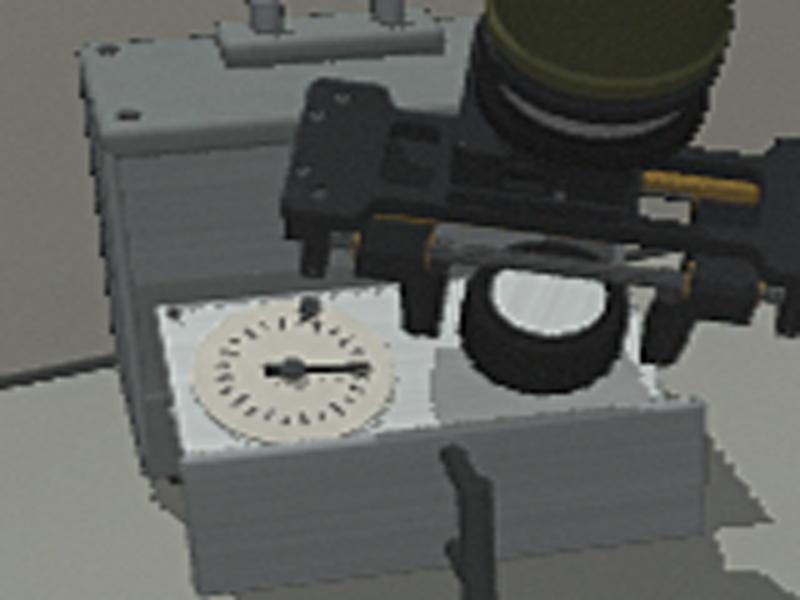

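Side crop: hub at (293,370), needle tip at (368,368), tab at (310,305). The needle has swung about 80° anticlockwise, as expected. Second grip and turn next.

Emit:
step_arm(increments=[[[0,0,0],[0,0,0]],[[0,0,0],[0,0,0]],[[0,0,0],[0,0,0]],[[0,0,0],[0,0,0]],[[0,0,0],[0,0,0]],[[0,0,0],[0,0,0]],[[0,0,0],[0,0,0]],[[0,0,0],[0,0,0]],[[0,0,0],[0,0,0]],[[0,0,0],[-0.31,-1.16,2.08]]], fingers=0, grip_force=15)

```text
clock: 26.9
tool_pos: [0.5321, 0.1332, 0.0742]
eef_rot: [0.839, 0.478, 0.181, -0.186]
contact_force: [0.7, 0.6, 0.1]
opening: 0.676
finger_force: 15.0
```

Emit:
step_arm(increments=[[[0,0,0],[-0.72,-2.66,4.78]],[[0,0,0],[-0.72,-2.66,4.78]],[[0,0,0],[-0.72,-2.66,4.78]],[[0,0,0],[-0.72,-2.66,4.78]],[[0,0,0],[-0.72,-2.66,4.78]],[[0,0,0],[-0.72,-2.66,4.78]],[[0,0,0],[-0.72,-2.66,4.78]],[[0,0,0],[-0.72,-2.66,4.78]],[[0,0,0],[-0.72,-2.66,4.78]],[[0,0,0],[-0.65,-2.4,4.3]]])

```text
clock: 27.9
tool_pos: [0.5317, 0.1332, 0.0741]
eef_rot: [0.525, 0.811, 0.244, -0.081]
contact_force: [-0.5, -0.4, 0.2]
opening: 0.679
finger_force: 15.0
```

Emit:
step_arm(increments=[[[0,0,0],[0,0,0]],[[0,0,0],[0,0,0]],[[0,0,0],[0,0,0]],[[0,0,0],[0,0,0]],[[-0.13,-0.48,0.87],[0,0,0]],[[-0.26,-0.97,1.73],[0,0,0]],[[-0.26,-0.97,1.73],[0,0,0]],[[-0.26,-0.97,1.73],[0,0,0]],[[-0.26,-0.97,1.73],[0,0,0]],[[-0.26,-0.97,1.73],[0,0,0]]], fingers=0.84)

```text
clock: 28.9
tool_pos: [0.5174, 0.0793, 0.1707]
eef_rot: [0.527, 0.81, 0.244, -0.081]
contact_force: [-0.9, -0.7, -0.2]
opening: 0.841
finger_force: 0.0
```

Run:
```python
from sim import *
plan(HGR+.019*z95-.13*X-.13*z95,R95)
way(np.array(r.get_state()['q']),[(HGR+.019*z95-.13*X-.15*z95+[0,0,.03],R95,15),(HGR+.04*z95-.13*X,R95,12),(HGR+.04*z95,R95,12)])
```

```text
dpos cm [ -5.67 -10.28  -1.11] rot deg [  1.8   18.92 -13.91] q [ 0.44  0.7  -0.56  2.06 -0.44  0.36  0.84] F [-0.9 -0.7 -0.2] t 28.9 open 0.841
  d [ -5.6 -11.3   3.6] w [  1.8  18.9 -13.9] q [ 0.54  0.64 -0.34  1.92 -0.4   0.83  0.64] err 0.0 0.0
  d [ -0.7   8.5 -17.8] w [0. 0. 0.] q [ 0.44  0.97 -0.46  2.1  -0.5   0.28  0.73] err 0.0 0.0
  d [ 3.4 12.6  0. ] w [-0.  0.  0.] q [ 0.2   0.98 -0.5   2.05 -0.61  0.21  0.6 ] err 0.0 0.0
```

Emit:
step_arm(increments=[[[-0.56,-1.13,0.36],[0.18,1.89,-1.39]],[[-0.56,-1.13,0.36],[0.18,1.89,-1.39]],[[-0.56,-1.13,0.36],[0.18,1.89,-1.39]],[[-0.56,-1.13,0.36],[0.18,1.89,-1.39]],[[-0.56,-1.13,0.36],[0.18,1.89,-1.39]],[[-0.56,-1.13,0.36],[0.18,1.89,-1.39]],[[-0.56,-1.13,0.36],[0.18,1.89,-1.39]],[[-0.56,-1.13,0.36],[0.18,1.89,-1.39]],[[-0.56,-1.13,0.36],[0.18,1.89,-1.39]],[[-0.56,-1.13,0.36],[0.18,1.89,-1.39]]], fingers=0.5)

```text
clock: 29.9
tool_pos: [0.4612, -0.0336, 0.2063]
eef_rot: [0.653, 0.712, 0.175, -0.191]
contact_force: [0.4, -0.0, -0.7]
opening: 0.498
finger_force: 0.0
```

Run:
```python
from dial import *
C=cal('wrist');im,d,W=cloud('wrist');np.savez('w7',im=im,W=W)
h,c,L,g=full_measure(im,W,C)
cv2.imwrite('pics/w7.png',cv2.resize(im[:240,180:500],(800,600),interpolation=cv2.INTER_CUBIC)[...,::-1])
plan(HGR+.04*z95-.13*X,R95)
```

```text
dial px 313.0 117.7 [70.3 75.9] n -0.0491
needle dir -0.26 35 rmax 0.0275
tab dir -0.337 46 rmax 0.0362
centre world [0.4422 0.1494 0.0927]
needle angle 2.882 mark -0.337 short gap needle->tab -0.077 knob -0.055
dpos cm [ -0.74   8.78 -17.73] rot deg [ 0.1  -0.08  0.28] q [ 0.54  0.64 -0.34  1.92 -0.4   0.82  0.64] F [ 0.1 -1.1  0.6] t 29.95 open 0.501
```

View pics/w7.png

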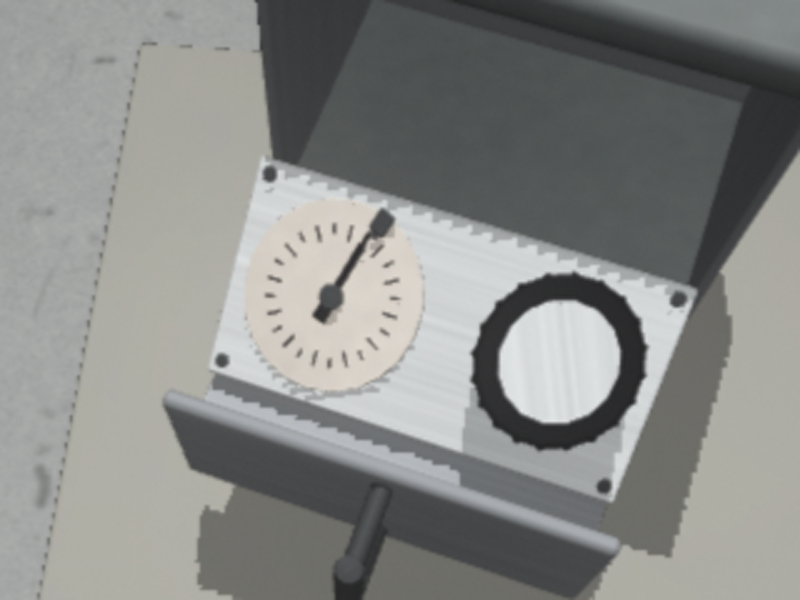

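The crop shows the needle, hub (331,296) to tip (368,241), lined up with the tab at (382,221). Measured gap is at most 0.08 rad, about 2 mm, and by eye it is less. Back to the handle.

Emit:
step_arm(increments=[[[-0.08,0.88,-1.77],[0,0,0.1]],[[-0.08,0.88,-1.77],[0,0,0.1]],[[-0.08,0.88,-1.77],[0,0,0]],[[-0.08,0.88,-1.77],[0,0,0]],[[-0.07,0.88,-1.77],[0,0,0]],[[-0.07,0.88,-1.77],[0,0,0]],[[-0.07,0.88,-1.77],[0,0,0]],[[-0.07,0.88,-1.77],[0,0,0]],[[-0.07,0.88,-1.77],[0,0,0]],[[-0.07,0.86,-1.77],[0,0,0]]])

```text
clock: 30.95
tool_pos: [0.4547, 0.0552, 0.0282]
eef_rot: [0.651, 0.714, 0.175, -0.191]
contact_force: [1.0, -0.1, -0.1]
opening: 0.502
finger_force: 0.0
```

Emit:
step_arm(increments=[[[0,0,0],[0,0,0]],[[0,0,0],[0,0,0]],[[0,0,0],[0,0,0]],[[0,0,0],[0,0,0]],[[0,0,0],[0,0,0]],[[0,0,0],[0,0,0]],[[0,0,0],[0,0,0]],[[0,0,0],[0,0,0]],[[0,0,0],[0,0,0]],[[0,0,0],[0,0,0]]], fingers=0, grip_force=25)

```text
clock: 31.95
tool_pos: [0.4554, 0.0543, 0.0291]
eef_rot: [0.651, 0.713, 0.175, -0.19]
contact_force: [0.8, -2.8, 5.6]
opening: 0.127
finger_force: 25.0
```

Run:
```python
from sim import *
plan(HGR+.04*z95,R95)
p=np.array(r.get_state()['tool_pos'])
way(np.array(r.get_state()['q']),[(p+.13*X,R95,12)])
```

```text
dpos cm [ 3.24 12.29 -0.02] rot deg [ 0.    0.13 -0.17] q [ 0.44  0.97 -0.46  2.1  -0.5   0.28  0.73] F [ 0.8 -2.8  5.6] t 31.95 open 0.127
  d [ 3.4 12.6  0. ] w [ 0.   0.1 -0.2] q [ 0.2   0.98 -0.49  2.05 -0.61  0.21  0.6 ] err 0.0 0.0
```

Emit:
step_arm(increments=[[[0.32,1.21,0],[0,0,0]],[[0.32,1.21,0],[0,0,0]],[[0.32,1.21,0],[0,0,0]],[[0.33,1.21,0],[0,0,0]],[[0.33,1.21,0],[0,0,0]],[[0.33,1.21,0],[0,0,0]],[[0.33,1.21,0],[0,0,0]],[[0.33,1.21,0],[0,0,0]],[[0.33,1.21,0],[0,0,0]],[[0.33,1.21,0],[0,0,0]]])

```text
clock: 32.95
tool_pos: [0.488, 0.1758, 0.0291]
eef_rot: [0.651, 0.713, 0.175, -0.19]
contact_force: [0.7, -2.2, 6.3]
opening: 0.128
finger_force: 25.0
```

Emit:
step_arm(increments=[[[0.05,0.19,0],[0,0,0]],[[0.05,0.19,0],[0,0,0]],[[0.05,0.19,0],[0,0,0]],[[0.03,0.1,0],[0,0,0]],[[0,0,0],[0,0,0]],[[0,0,0],[0,0,0]],[[0,0,0],[0,0,0]],[[0,0,0],[0,0,0]],[[0,0,0],[0,0,0]],[[0,0,0],[0,0,0]]])

```text
clock: 33.95
tool_pos: [0.4882, 0.1777, 0.029]
eef_rot: [0.653, 0.713, 0.173, -0.19]
contact_force: [-3.9, -18.1, 22.1]
opening: 0.128
finger_force: 25.0
```

```bash
python3 -c "
from sim import *
plan(HGR+.04*z95,R95)
s=r.get_state(); print(np.dot(np.array(s['tool_pos'])-[.4554,.0543,.0291],X),np.dot(s['contact_force'],X))"
```

```text
dpos cm [-0.05 -0.05 -0.01] rot deg [ 0.24 -0.02 -0.04] q [ 0.2   0.98 -0.49  2.05 -0.61  0.21  0.6 ] F [ -3.9 -18.1  22.1] t 33.95 open 0.128
0.1276952109424202 -18.483137330768407
```

Firmly home (18 N against the stop). Ease off, release and retreat.

Emit:
step_arm(increments=[[[-0.02,-0.09,0],[0,0,0]],[[0,0,0],[0,0,0]],[[0,0,0],[0,0,0]],[[0,0,0],[0,0,0]],[[0,0,0],[0,0,0]],[[0,0,0],[0,0,0]],[[0.03,-0.3,0.5],[0,0,0]],[[0.06,-0.6,1],[0,0,0]],[[0.1,-1.2,2],[0,0,0]],[[0.1,-1.2,2],[0,0,0]]], fingers=0.5)

```text
clock: 34.95
tool_pos: [0.4914, 0.1479, 0.0846]
eef_rot: [0.651, 0.713, 0.175, -0.191]
contact_force: [1.2, -0.2, 0.2]
opening: 0.499
finger_force: 0.0
```

Emit:
step_arm(increments=[[[0.1,-1.2,2],[0,0,0]],[[0.1,-1.2,2],[0,0,0]],[[0.1,-1.2,2],[0,0,0]],[[0.1,-1.2,2],[0,0,0]],[[0.1,-1.2,2],[0,0,0]],[[0.1,-1.2,2],[0,0,0]],[[0,0,2],[0,0,0]],[[0,0,0],[0,0,0]],[[0,0,0],[0,0,0]],[[0,0,0],[0,0,0]]])

```text
clock: 35.95
tool_pos: [0.4968, 0.0767, 0.2228]
eef_rot: [0.651, 0.713, 0.174, -0.192]
contact_force: [0.7, -0.1, -0.5]
opening: 0.502
finger_force: 0.0
```

Run:
```python
from dial import *
im,d,W=cloud('side')
P=W[232:250,232:272].reshape(-1,3);P=P[~np.isnan(P[:,0])];print('plate X',np.median(P@X), 'initial',np.median(np.load('s_side.npz')['W'][232:250,232:272].reshape(-1,3)@X))
W0=np.load('s_side.npz')['W']
for n,(u,v) in dict(jar=(403,228),vial=(378,340),blk=(300,360)).items(): print(n,W[v,u].round(3),W0[v,u].round(3))
cv2.imwrite('pics/f.png',cv2.resize(im[140:290,200:400],(800,600),interpolation=cv2.INTER_CUBIC)[...,::-1]); st()
```

```text
plate X 0.3166531362932267 initial nan
jar [0.721 0.076 0.069] [0.721 0.076 0.069]
vial [ 0.494 -0.157  0.041] [ 0.494 -0.156  0.04 ]
blk [ 0.381 -0.128  0.031] [ 0.382 -0.127  0.031]
{'clock': 36.0, 'q': [0.306, 0.618, -0.324, 1.904, -0.487, 0.777, 0.497], 'tool_pos': [0.497, 0.077, 0.223], 'eef_rot': [0.651, 0.713, 0.174, -0.192], 'contact_force': [0.07, -0.11, -0.6], 'opening': 0.498, 'finger_force': 0.0}
```

View pics/f.png

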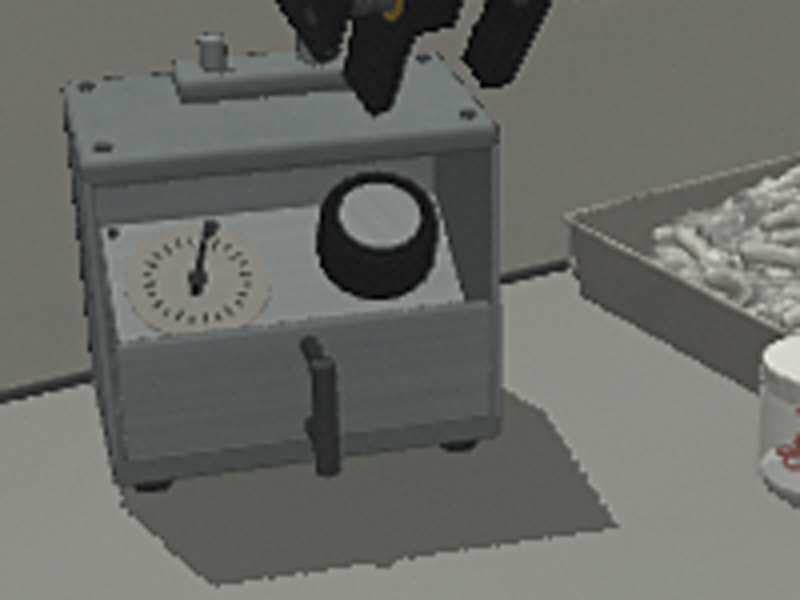

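The plate is back at X = 0.3167 (same as the start), the needle runs from the hub at (197,280) to the tab at (211,228), the bystanders have not moved, and the gripper is clear.

```bash
python3 -c "
from plant import r
print(r.finish_job())"
```

```text
the job is handed in; nothing more can be done
None
```

The job is handed in at about 36 s of the 72 s limit, and no verdict came back: the needle measured within about 2 mm of the tab, the tray is fully home, the jar, bottle and block have not moved, and the gripper is clear.

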